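# Draw an inspected bearing out from under a video microscope and lay it in the steel pan

## Task

The bearing under the microscope has been inspected. Gently draw it along the slideway, out from under the lens and round the corner onto the open catch tray without forcing it against the guides, then lift it off and lay it flat on the floor of the steel pan beside the bearing already there. Do not drop it, do not bump the microscope, and leave the bearing in the pan and the other things on the bench where they are.

Things in the scene. Friction and masses are not known exactly. Their poses are not given: they have to be found in the camera images.
- bearing: the bearing to move: a steel ring lying flat, 95 mm outside diameter, 60 mm bore, 20 mm high (wall 17.5 mm), about 0.4 kg; origin at the centre of its underside, z up. It starts at the closed end of the slideway, under the lens.
- slideway: fixed floor plate of the aluminium slideway and its catch tray, 6 mm thick; origin on the bench exactly below the lens axis, x away from the robot at zero yaw, y left. On it stand the guides, which make an L-shaped channel 101 mm wide: leg one runs along -x from its closed end under the lens to the corner, leg two from there along +y to the exit and the tray
- guides: fixed walls and lips of the channel, same origin and axes as the slideway. Wall faces (8 mm thick walls): back x = 0.0505, right y = -0.0505, left of leg one y = 0.0505, front x = -0.1805, back of leg two x = -0.0795. Each wall carries a lip that overhangs the channel by 14 mm, underside 28.5, top 32.5 mm above the bench: the bearing cannot be lifted there. Slot between the lips 73 mm wide
- corner (a point): centre line of the channel at its corner, on the floor, slideway (-0.13, 0)
- exit (a point): middle of the gap where leg two's walls and lips end, on the floor, slideway (-0.13, 0.11)
- tray (a point): middle of the flat open catch tray, on its floor, slideway (-0.13, 0.19). The tray spans slideway x -0.22 to -0.04 and y 0.11 to 0.27, same floor as the channel; rim 4 mm thick up to 12 mm above the bench on its front, back and left edges
- microscope: fixed white video microscope, same origin and axes as the slideway. Its round black ring light, 64 mm diameter, hangs on the lens axis with its underside 130 mm above the bench; head above it up to 74 mm diameter to 290 mm, camera to 410 mm high. Pillar, 32 mm thick, at (0.13,-0.05); base block x 0.065 to 0.20, y -0.13 to 0.05, 30 mm high.
- pan: fixed rectangular stainless pan, 300 mm (its x) by 180 mm (its y), 65 mm high, walls and floor 3 mm thick; origin at the centre of its underside. It stands on the left or on the right of the slideway.
- panned_bearing: an identical bearing lying flat in the half of the pan that is nearer to the robot (pan x about -0.09); origin at the centre of its underside. To be left alone.
- balance: fixed white laboratory balance, 240 x 180 mm, 67 mm high, on the other side from the pan; origin at the centre of its underside
- beaker: glass cup standing on the balance, 60 mm diameter, 70 mm high; origin at its underside. To be left alone.
- stack: bystander behind the slideway: stack of bearings 95 mm diameter, 60 mm high, with a white 58 mm mandrel on top to 135 mm; origin at its underside
- wash_bottle: bystander: white bottle, 68 mm diameter, 160 mm high; origin at its underside
- cap: bystander: black lens cap, 42 mm diameter, 20 mm high, on the microscope's base block; origin at its underside
Not all that is in view belongs to the job. What is shaped like the bearing but green, orange or purple is not meant.

How it is judged (in metres and radians):
On the way:
1. the bearing has been slid out of the channel and lies on the catch tray (y of bearing in the frame of slideway between 0.157 and 0.225 m and height (world z) of bearing below 0.012 m and angle between bearing's own z axis and vertical below 0.1 rad), for 0.2 s.
At the end, for the whole second after the job is handed in: The bearing lies flat (within 0.1 rad) and at rest on the floor of the pan (underside within 8 mm of the pan's underside), released, with the bearing that was there before moved less than 30 mm (x of bearing in the frame of pan between -0.11 and 0.11 m and y of bearing in the frame of pan between -0.05 and 0.05 m and z of bearing in the frame of pan below 0.008 m and angle between bearing's own z axis and vertical below 0.1 rad and linear speed of bearing below 0.02 m/s and distance of panned_bearing from where it was at the start of the episode below 0.03 m); the robot touches nothing.
It fails at once if the bearing is forced against the walls or lips of the slideway (over 40 N) (contact force between bearing and guides above 40 N).
It fails at once if the bearing is dropped or slammed into the pan (over 120 N) (contact force between bearing and pan above 120 N).
It fails at once if the robot bumps the microscope (over 10 N) (contact force between any of the arm, the fingers and microscope above 10 N).
It fails at once if the bearing already in the pan is moved by more than 30 mm (distance of panned_bearing from where it was at the start of the episode above 0.03 m).
It fails at once if a bystander is moved by more than 30 mm (distance of any of beaker, stack, wash_bottle, cap from where it was at the start of the episode above 0.03 m).
It also fails if it takes over 72 s, if anything falls off the work surface, if the arm or the gripper's body presses on something with over 40 N, if the wrist force passes 120 N, or if a joint passes its speed limit or range.

## Robot

A 6-joint arm with a two-finger parallel gripper is mounted at the origin on the work surface. World frame = base frame: x ahead of the robot, y to its left, z up, the work surface at z = 0. Lengths are in mm, angles in rad, forces in N, time in s.
With the tool pointing down it reaches from about 275 to 825 mm from the base axis. Payload 5.2 kg.
Tool frame: the origin (TCP) lies at the very end of the fingers, on their centre line; the grasp point (between the pads) lies 19 mm behind it (grip_point_offset is the distance from the TCP to the grasp point, in mm); z points along the fingers, y is the line along which they close (so a half turn about z gives the same grasp; the last joint's range is limited). The gripper opens to 93 mm and grips with 3 to 60 N. Pads are 15 mm wide; open, the fingers measure 128 mm over their backs; the gripper's body (75 mm by 188 mm) begins 65 mm behind the grasp point.
Start: joints at [1.029, 0.259, 1.535, -0, 1.348, -0.203], TCP at [182.774, 518.747, 218.653] pointing down, gripper open.
Joint ranges: [-3.14, 3.14], [-0.91, 2.08], [0.19, 2.58], [-1.22, 4.36], [0.22, 2.71], [-3.12, 3.12]. Speed limits (rad/s): [2.57, 2.57, 3.14, 3.14, 3.14, 3.14].

## Interface

Orientations are given as a unit quaternion [w, x, y, z].
In Python, from bench import read_state, camera, job_done, boxes_of, grip_point_offset gives the robot as it stands.
- The arm moves only by the tool move_arm, never from a script. Its argument "increments" is one flat list of numbers, 5 for each row, row after row: the opening, from -1 (shut) to 1 (fully open), then the shift along the tool's x, y, z in cm, then the turn about the tool's z in rad. A call has 1 to 12 rows; each row is the pose to reach, as a shift and turn from the pose commanded when the call began, along the tool's axes at that moment; what a row does not reach only later rows make up. A row lasts 1/12 s, in which the tool goes at most 41.7 mm and 7.16 degrees, less where a joint would pass 70% of its speed; a pose out of reach is approached as far as the arm can. A call with a gripper value outside its range is refused whole. The fingers move at their own pace and stop on an object; "newtons" is the grip in N (left out, the last holds). Time passes only in rows, so rows that repeat a pose let the fingers close. It gives the time, the measured TCP pose, the force, the opening and the grip force at its end, in the units of the state.
- read_state(): the state, without advancing time (a new reading comes with each control period).
- camera(name): name is "side" or "top" or "wrist"; returns a dict with "img" (384x512x3 uint8, blue, green, red), "fov_y" (degrees; the focal length in pixels is half the picture's height over the tangent of half this angle, whatever the lens; pixels are square), "cx", "cy" (the principal point, pixels), "T" (4x4, takes a point from camera to world coordinates); the wrist camera has in their place "tool_from_camera" (4x4, takes a point from camera to tool coordinates, whose origin is the TCP and whose axes are the flange's). Camera axes: x right, y down, z forward; pixel columns grow to the right and rows downward; lengths in mm; the calibration is good to about 2 mm. A picture is of the moment at which its call begins: read the wrist's pose just before it. There is no depth.
- job_done(): hands the job in; it is judged then, once.
Trained networks look in the newest picture that a camera, given by its name, has taken for a name from the list of things; names that differ only in an ending like _2 or _b are one class to them, and where a whole thing is asked for, a point or a joint stands for the part that bears it (a point fixed in the world has none). Each returns a list of dicts, best first, with "p" (0 to 1); they miss things now and then, are a little off and sometimes report something else, mostly with a low value. They report only what shows in the picture. A call takes as long as a camera call. They do not tell look-alikes from the thing itself.
- boxes_of(label, camera): "at" ([column, row] in pixels, amid what is visible of it).
The state is a dict: "time": time; "qpos": joint angles; "joint_velocities": joint speeds; "joint_efforts": joint torques, N m; "ee_pos": TCP position; "eef_rot": TCP orientation; "wrist_force": force on the tool from outside, world axes, zero at the start; "moment": the same for the moment, N m; "finger_gap": finger opening in mm; "gripper_force": force on a finger pad.
Only numpy, scipy, OpenCV 4.12 (cv2) and the standard library are available. Lean on these libraries where they do the work, as an engineer would, in place of code of your own. Each camera call takes 0.05 s, during which the arm holds its last target. There are 200 camera calls.

## Working session

There is one attempt and no reset: what is moved stays moved. The work goes in short steps, Python scripts to look and compute and a tool call to move; the robot and the scene stay as the last step left them, time stands still between calls to the robot, and variables do not carry over. Pictures are saved under pics/ and viewed, at most 10 in all, crops included, and the job is handed in when it is done.

Besides the shell and the picture viewer there is one more tool, called after "Call:" by a JSON object that holds its "api" and its "payload". move_arm: Moves the arm, as the interface text tells. Its arguments: {"type":"object","properties":{"increments":{"type":"array","items":{"type":"number"}},"newtons":{"type":"number"}},"required":["increments"]}

```bash
mkdir -p pics; cat > h.py <<'E'
import numpy as np,cv2
from bench import *
def ray(c,uv):
    h=c["img"].shape[0]; f=h/2/np.tan(np.radians(c["fov_y"])/2)
    T=np.array(c["T"]); d=T[:3,:3]@np.array([(uv[0]-c["cx"])/f,(uv[1]-c["cy"])/f,1]); return T[:3,3],d
def at(c,uv,z):
    o,d=ray(c,uv); return o+d*(z-o[2])/d[2]
def proj(c,p):
    h=c["img"].shape[0]; f=h/2/np.tan(np.radians(c["fov_y"])/2)
    T=np.linalg.inv(np.array(c["T"])); q=T[:3,:3]@np.array(p)+T[:3,3]; return np.array([c["cx"]+f*q[0]/q[2],c["cy"]+f*q[1]/q[2]])
E
python3 - <<'E'
from h import *
s=read_state(); print(s)
for n in("top","side"):
    c=camera(n); cv2.imwrite(f"pics/{n}0.png",c["img"]); print(n,c["fov_y"],c["cx"],c["cy"],np.round(c["T"],3).tolist())
    for l in("bearing","slideway","microscope","pan","balance","beaker","stack","wash_bottle","cap"):
        print(l,[(np.round(b["at"]).tolist(),round(b["p"],2)) for b in boxes_of(l,n)[:4]])
c=camera("wrist");print(np.round(c["tool_from_camera"],3).tolist(),c["fov_y"])
E
```

```text
{'time': 0.0, 'qpos': array([ 1.02921561e+00,  2.59336179e-01,  1.53608117e+00, -4.49780330e-06,
        1.34797200e+00, -2.02829669e-01]), 'joint_velocities': array([ 0.00079609,  0.00043798,  0.00198985, -0.00042539, -0.00035931,
       -0.00125023]), 'joint_efforts': array([ 6.29138176e-04, -4.37312257e+01, -2.84005415e+01,  7.17629911e-02,
        4.12328029e-02, -1.55109506e-04]), 'ee_pos': array([182.48129599, 518.27405445, 217.82213365]), 'eef_rot': array([-3.24660805e-04,  1.68566281e-01,  9.85689912e-01, -8.37635610e-04]), 'wrist_force': array([ 1.1936698 , -0.65991763, -0.12567826]), 'moment': array([ 0.02329996, -0.00116246,  0.00795152]), 'gripper_force': 0.0, 'finger_gap': 93.07326093626438}
top 44.303781134167586 256.28329863719443 196.56847835631282 [[0.0, -0.978, 0.207, 328.752], [-1.0, 0.001, 0.005, -11.444], [-0.005, -0.207, -0.978, 1302.319], [0.0, 0.0, 0.0, 1.0]]
bearing [([347.0, 251.0], 0.96), ([295.0, 174.0], 0.7), ([353.0, 173.0], 0.63), ([246.0, 200.0], 0.33)]
slideway [([246.0, 199.0], 0.9)]
microscope [([319.0, 115.0], 0.69)]
pan [([114.0, 237.0], 0.63), ([
[... 172 characters left out ...]
1890074841526 257.05522072264006 189.50509696533473 [[0.941, -0.234, 0.245, 301.942], [-0.338, -0.655, 0.676, -746.464], [0.002, -0.719, -0.695, 813.194], [0.0, 0.0, 0.0, 1.0]]
bearing [([306.0, 209.0], 0.91), ([236.0, 282.0], 0.9), ([204.0, 230.0], 0.87), ([316.0, 266.0], 0.63)]
slideway [([341.0, 197.0], 0.24)]
microscope [([356.0, 163.0], 0.91), ([309.0, 208.0], 0.29)]
pan [([197.0, 127.0], 0.61)]
balance [([270.0, 345.0], 0.77), ([337.0, 198.0], 0.39)]
beaker [([287.0, 317.0], 0.79)]
stack []
wash_bottle [([269.0, 116.0], 0.91)]
cap [([342.0, 198.0], 0.52)]
[[0.001, -0.971, -0.238, 64.255], [1.0, 0.001, -0.0, -0.754], [0.0, -0.238, 0.971, -166.26], [0.0, 0.0, 0.0, 1.0]] 59.60884230489469
```

View pics/top0.png

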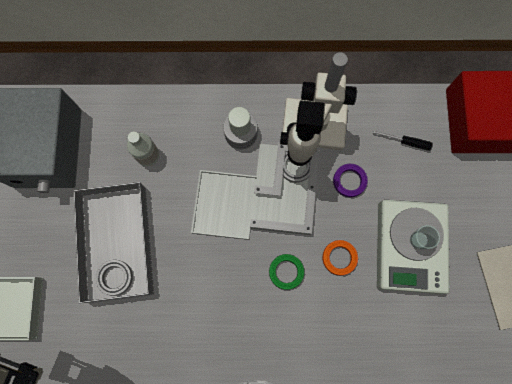

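View pics/side0.png

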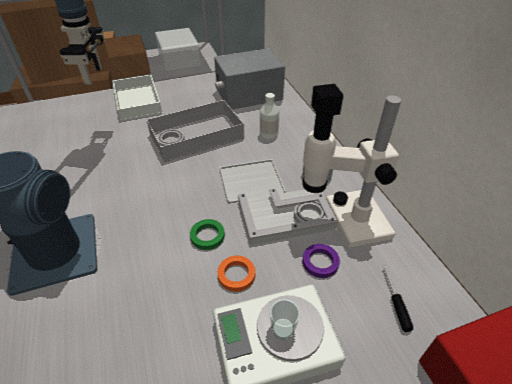

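```bash
python3 - <<'E'
from h import *
a=cv2.imread("pics/top0.png")[125:260,180:340]; cv2.imwrite("pics/tc.png",cv2.resize(a,None,fx=4.4,fy=4.4,interpolation=cv2.INTER_CUBIC))
b=cv2.imread("pics/side0.png")[145:250,210:350]; cv2.imwrite("pics/sc.png",cv2.resize(b,None,fx=5.5,fy=5.5,interpolation=cv2.INTER_CUBIC))
E
```

```text
(no output)
```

View pics/tc.png

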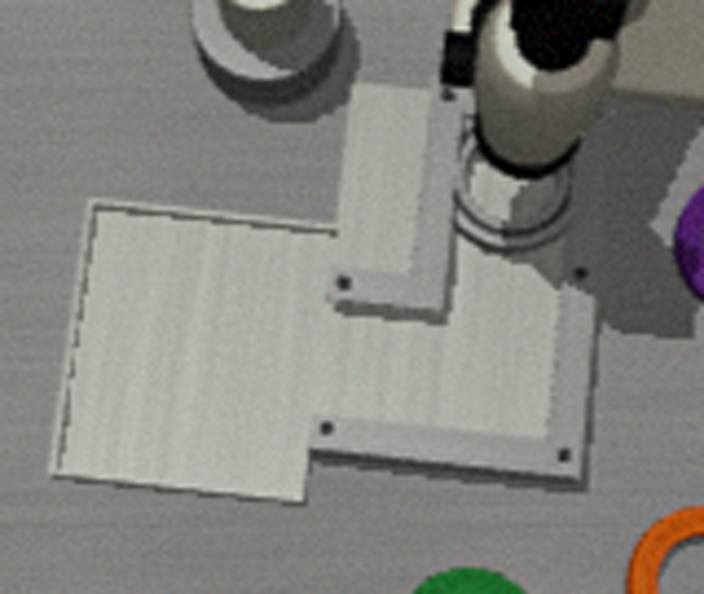

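View pics/sc.png

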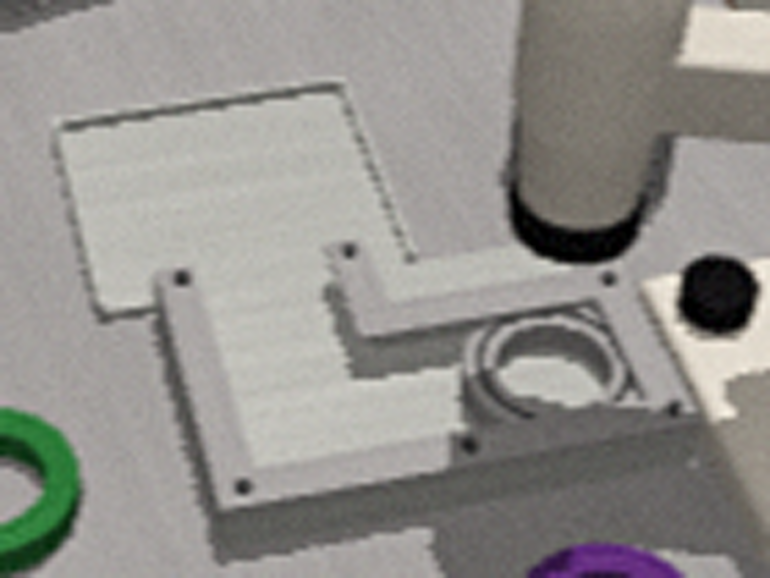

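```bash
python3 - <<'E'
from h import *
from scipy.optimize import least_squares
P=[(-40,270,12),(-220,270,12),(-220,110,12),(-188.5,-58.5,32.5),(-166.5,-36.5,32.5),(-93.5,36.5,32.5),(-188.5,110,32.5)]
t=np.array([(92,202),(52,475),(305,500),(584,480),(548,437),(447,312),(312,452)])/4.4+[180,125]
s=np.array([(343,83),(57,125),(100,318),(222,510),(247,465),(362,333),(155,275)])/5.5+[210,145]
for z in(0,):
  ct,cs=camera("top"),camera("side")
  def w(v,p):
    c,q=np.cos(v[2]),np.sin(v[2]); return np.array([v[0]+c*p[0]-q*p[1],v[1]+q*p[0]+c*p[1],p[2]])
  for sets in([(ct,t)],[(cs,s)],[(ct,t),(cs,s)]):
    f=lambda v:np.concatenate([proj(c,w(v,p))-u for c,us in sets for p,u in zip(P,us)])
    r=least_squares(f,[480,-120,0],x_scale=[1,1,.01]); print(r.x.round(3),r.fun.round(1))
v=r.x
for n,p in dict(lens=(0,0,6),corner=(-130,0,6),exit=(-130,110,6),tray=(-130,190,6)).items(): print(n,w(v,p).round(1))
# pan corner pixels
for uv in[(76,191),(143,184),(153,294),(81,301)]: print('panrim',at(ct,uv,65).round())
print('wall',[(b['at'],at(ct,b['at'],20).round()) for b in boxes_of("panned_bearing","top")])
print('wb',at(ct,(145,155),50).round(),'stack',at(ct,(240,130),60).round())
E
```

```text
[ 6.88099e+02 -1.19435e+02 -1.10000e-01] [-0.3 -0.6  0.   0.2  0.3  0.8 -0.1 -0.3  0.7  0.6 -0.4  0.  -0.2 -0.7]
[ 6.90749e+02 -1.19927e+02 -1.19000e-01] [ 0.3 -0.9 -0.8 -0.8 -0.3 -1.8 -0.3  0.6  1.4  1.1 -0.3  1.4 -0.2 -0.5]
[ 6.89346e+02 -1.19774e+02 -1.13000e-01] [-0.2 -1.3 -0.  -0.6  0.2  0.2 -0.2 -0.7  0.6  0.1 -0.4 -0.5 -0.2 -1.3
 -0.5 -0.8 -1.6 -0.4 -0.9 -1.4 -0.6  1.   1.1  1.4 -0.8  1.6 -0.8 -0.1]
lens [ 689.3 -119.8    6. ]
corner [ 560.2 -105.1    6. ]
exit [572.6   4.2   6. ]
tray [581.6  83.7   6. ]
panrim [606. 481.  65.]
panrim [626. 301.  65.]
panrim [335. 261.  65.]
panrim [317. 445.  65.]
wall [([122.9, 279.3], array([373., 354.,  20.]))]
wb [712. 304.  50.] stack [781.  41.  60.]
```

```bash
python3 - <<'E'
from h import *
c=camera("side")
for z in(218,218+84,218+84+50,218+84+100): print(z,proj(c,(182.5,518.3,z)).round())
b=c["img"][0:110,30:150]; b=cv2.resize(b,None,fx=5,fy=5,interpolation=cv2.INTER_CUBIC)
w=camera("wrist")["img"]
o=np.zeros((550,800,3),np.uint8); o[:550,:600]=b; cv2.imwrite("pics/g.png",o); cv2.imwrite("pics/w0.png",w)
s=read_state();print(s['time'])
E
```

```text
218 [93. 77.]
302 [85. 52.]
352 [80. 36.]
402 [75. 19.]
1.3
```

View pics/g.png

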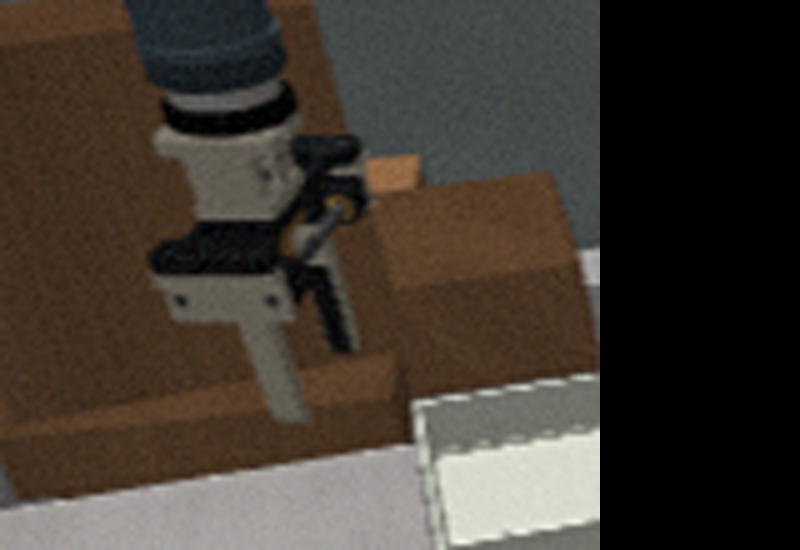

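```bash
python3 - <<'E'
from h import *
c=camera("side")
tx=np.array([-.943,.332,0]);ty=np.array([.332,.943,0])
def q(x,y,z): return ((proj(c,np.array([182.5,518.3,217.8])+x*tx+y*ty+[0,0,z])-[30,0])*5).round().tolist()
for x,y,z in [(0,-47,0),(0,-64,0),(37,-64,65),(37,-64,84),(37,-94,84),(-37,-94,84),(37,-94,105),(37,-94,120),(-37,-64,120),(37,-40,105),(37,-40,120),(37,-40,160),(-37,-40,160),(43,0,180),(-43,0,180),(43,0,200),(-43,0,200),(43,-43,200),(-43,-43,200)]: print((x,y,z),q(x,y,z))
w=camera("wrist")
ct=camera("top")
for n,uv in (("top",(180+512/4.4,125+188/4.4)),):print(at(ct,uv,26))
E
```

```text
(0, -47, 0) [294.0, 420.0]
(0, -64, 0) [286.0, 433.0]
(37, -64, 65) [192.0, 337.0]
(37, -64, 84) [181.0, 307.0]
(37, -94, 84) [163.0, 330.0]
(-37, -94, 84) [288.0, 330.0]
(37, -94, 105) [150.0, 296.0]
(37, -94, 120) [141.0, 271.0]
(-37, -64, 120) [285.0, 249.0]
(37, -40, 105) [183.0, 256.0]
(37, -40, 120) [174.0, 232.0]
(37, -40, 160) [150.0, 165.0]
(-37, -40, 160) [277.0, 165.0]
(43, 0, 180) [153.0, 104.0]
(-43, 0, 180) [298.0, 104.0]
(43, 0, 200) [140.0, 69.0]
(-43, 0, 200) [287.0, 69.0]
(43, -43, 200) [112.0, 96.0]
(-43, -43, 200) [263.0, 96.0]
[ 681.22081631 -116.68893903   26.        ]
```

View pics/w0.png

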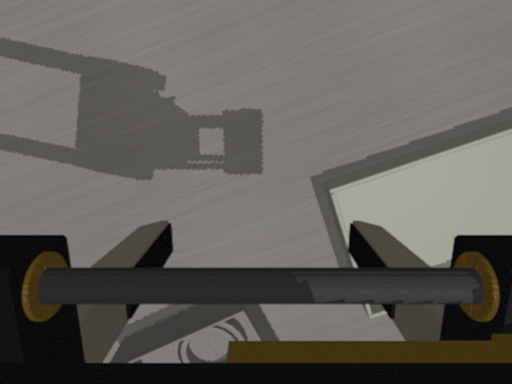

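Call:
{"api": "move_arm", "payload": {"increments": [1,-42.7,-55.7,-10,1.345,1,-42.7,-55.7,-10,1.345,1,-42.7,-55.7,-10,1.345,1,-42.7,-55.7,-10,1.345,1,-42.7,-55.7,-10,1.345,1,-42.7,-55.7,-10,1.345,1,-42.7,-55.7,-10,1.345,1,-42.7,-55.7,-10,1.345,1,-42.7,-55.7,-10,1.345,1,-42.7,-55.7,-10,1.345,1,-42.7,-55.7,-10,1.345,1,-42.7,-55.7,-10,1.345]}}

```text
time: 2.45
ee_pos: [336.2, 46.2, 289.9]
eef_rot: [0.001, 0.748, 0.664, 0.001]
wrist_force: [1.1, 0.8, -0.1]
finger_gap: 93.0
gripper_force: 0.0
```

Call:
{"api": "move_arm", "payload": {"increments": [1,-18.7,8.7,-1,0,1,-18.7,8.7,-1,0,1,-18.7,8.7,-1,0,1,-18.7,8.7,-1,0,1,-18.7,8.7,-1,0,1,-18.7,8.7,-1,0,1,-18.7,8.7,-1,0,1,-18.7,8.7,-1,0]}}

```text
time: 3.12
ee_pos: [401.2, -147.0, 298.9]
eef_rot: [-0.001, 0.746, 0.666, 0.0]
wrist_force: [-0.2, 0.5, -0.2]
finger_gap: 93.1
gripper_force: 0.0
```

```bash
python3 - <<'E'
from h import *
s=read_state();print(s['time'],s['ee_pos'],s['eef_rot'],s['qpos'].round(3))
c=camera("side");p=s['ee_pos'];q=s['eef_rot']
from scipy.spatial.transform import Rotation as R
M=R.from_quat([q[1],q[2],q[3],q[0]]).as_matrix()
pr=lambda x,y,z:proj(c,p+M@np.array([x,y,-z]))
u=pr(0,0,110).astype(int);x0=max(u[0]-80,0);y0=max(u[1]-75,0)
k=5
b=cv2.resize(c["img"][y0:y0+118,x0:x0+160],None,fx=k,fy=k,interpolation=cv2.INTER_CUBIC)
def dot(x,y,z,col):
    v=((pr(x,y,z)-[x0,y0])*k).astype(int); cv2.circle(b,tuple(int(i) for i in v),3,col,-1)
for y in(-94,-64,-37.5,37.5,64,94):
    for z,col in((84,(0,0,255)),(104,(0,255,0)),(124,(255,0,0)),(144,(0,255,255))): dot(-37.5,y,z,col)
for y in (-46.5,46.5,-64,64): dot(0,y,0,(255,0,255))
cv2.imwrite("pics/g2.png",b);cv2.imwrite("pics/w1.png",camera("wrist")["img"])
E
```

```text
3.1167 [ 401.22192665 -147.04396091  298.89193098] [-6.76493776e-04  7.46171954e-01  6.65752922e-01  6.64602366e-05] [-0.614 -0.014  1.656  0.     1.501 -0.5  ]
```

View pics/g2.png

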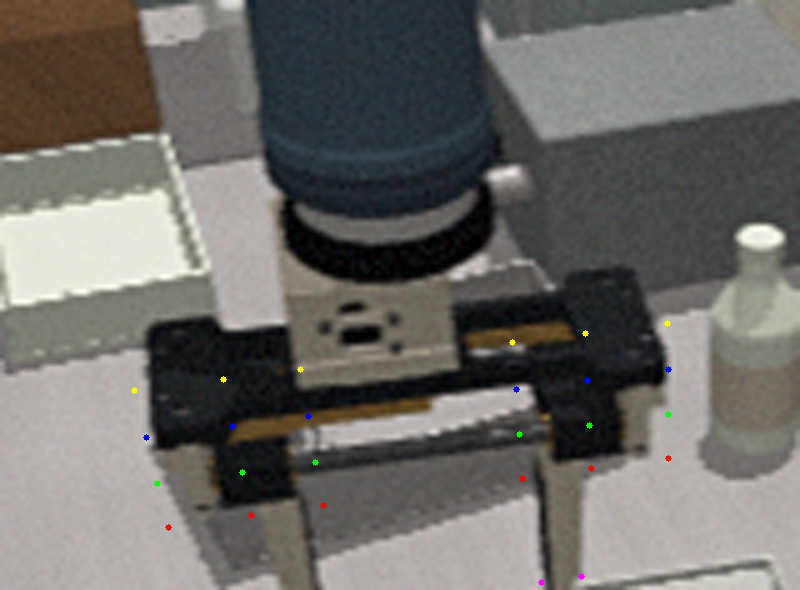

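Call:
{"api": "move_arm", "payload": {"increments": [1,-44,40,0,-1.07,1,-44,40,0,-1.07,1,-44,40,0,-1.07,1,-44,40,0,-1.07,1,-44,40,0,-1.07,1,-44,40,0,-1.07,1,-44,40,0,-1.07,1,-44,40,0,-1.07,1,-44,40,0,-1.07,1,-44,40,0,-1.07,1,-44,40,0,-1.07,1,-44,40,0,-1.07]}}

```text
time: 4.22
ee_pos: [675.4, -528.6, 293.2]
eef_rot: [0.007, 0.301, 0.954, -0.002]
wrist_force: [67.0, -56.9, 19.5]
finger_gap: 92.9
gripper_force: 0.0
```

```bash
python3 - <<'E'
from h import *
s=read_state();print(s['time'],s['ee_pos'],s['eef_rot'],s['qpos'].round(3))
E
```

```text
4.2167 [ 675.41460135 -528.61084788  293.17333852] [ 0.00715518  0.30057469  0.95372851 -0.00236506] [-0.795  0.947  0.186  0.003  1.994 -1.754]
```

Call:
{"api": "move_arm", "payload": {"increments": [1,0,0,0,0,1,0,0,0,0]}}

```text
time: 4.38
ee_pos: [673.7, -529.1, 285.0]
eef_rot: [0.002, 0.302, 0.953, 0.0]
wrist_force: [0.2, 0.3, 0.3]
finger_gap: 93.4
gripper_force: 0.0
```

```bash
python3 - <<'E'
from h import *
s=read_state();print(s['time'],s['ee_pos'],s['eef_rot'],s['qpos'].round(4),s['wrist_force'])
E
```

```text
4.3833 [ 673.67987578 -529.09930101  285.02311058] [1.53267083e-03 3.01625991e-01 9.53425049e-01 2.97441570e-04] [-0.7963  0.9527  0.1937  0.0022  1.9927 -1.7534] [0.23952448 0.29618202 0.25305579]
```

Call:
{"api": "move_arm", "payload": {"increments": [1,-15,0,0,0,1,-15,0,0,0,1,-15,0,0,0,1,-15,0,0,0]}}

```text
time: 4.72
ee_pos: [703.9, -545.1, 256.8]
eef_rot: [0.026, 0.301, 0.953, -0.01]
wrist_force: [-0.1, -0.7, 0.4]
finger_gap: 93.4
gripper_force: 0.0
```

```bash
python3 - <<'E'
from h import *
s=read_state();print(s['time'],s['ee_pos'],s['eef_rot'],s['qpos'].round(4),s['wrist_force'])
E
```

```text
4.7167 [ 703.91030417 -545.13121494  256.82168574] [ 0.0257954   0.30118942  0.95316516 -0.0097832 ] [-0.7864  0.9896  0.187   0.0069  1.9102 -1.7426] [-0.14187435 -0.69551317  0.37865816]
```

Call:
{"api": "move_arm", "payload": {"increments": [1,10,0,0,0,1,10,0,0,0,1,10,0,0,0,1,10,0,0,0]}}

```text
time: 5.05
ee_pos: [618.1, -485.3, 249.6]
eef_rot: [0.023, 0.302, 0.953, -0.008]
wrist_force: [0.8, 0.2, -0.0]
finger_gap: 93.2
gripper_force: 0.0
```

```bash
python3 - <<'E'
from h import *
s=read_state();print(s['time'],s['ee_pos'],s['eef_rot'],s['qpos'].round(4),s['qpos'][[1,2,4]].sum())
E
```

```text
5.05 [ 618.05736138 -485.34399878  249.62451108] [ 0.02279366  0.30169005  0.95309638 -0.00841725] [-0.8106  0.667   0.8227  0.0073  1.6038 -1.7679] 3.0935376409770656
```

Call:
{"api": "move_arm", "payload": {"increments": [1,44,28,-20,-0.5,1,44,28,-20,-0.5,1,44,28,-20,-0.5,1,44,28,-20,-0.5,1,44,28,-20,-0.5,1,44,28,-20,-0.5,1,44,28,-20,-0.5,1,44,28,-20,-0.5,1,44,28,-20,-0.5,1,44,28,-20,-0.5,1,44,28,-20,-0.5,1,44,28,-20,-0.5]}}

```text
time: 6.05
ee_pos: [436.0, -50.0, 410.8]
eef_rot: [0.024, 0.057, 0.998, -0.016]
wrist_force: [1.6, 0.2, 0.1]
finger_gap: 93.1
gripper_force: 0.0
```

```bash
cat > st.py <<'E'
from h import *
from scipy.spatial.transform import Rotation as R
s=read_state();q=s['eef_rot'];M=R.from_quat([q[1],q[2],q[3],q[0]]).as_matrix()
print(s['time'],s['ee_pos'].round(1),s['qpos'].round(3),s['wrist_force'].round(1),'gap',s['finger_gap'].round(1));print('cols x,y,z\n',M.T.round(3))
E
python3 st.py
```

```text
Traceback (most recent call last):
  File "st.py", line 4, in <module>
    print(s['time'],s['ee_pos'].round(1),s['qpos'].round(3),s['wrist_force'].round(1),'gap',s['finger_gap'].round(1));print('cols x,y,z\n',M.T.round(3))
                                                                                            ^^^^^^^^^^^^^^^^^^^^^
AttributeError: 'float' object has no attribute 'round'
```

Call:
{"api": "move_arm", "payload": {"increments": [0,-26,18,-9,0,0,-26,18,-9,0,0,-26,18,-9,0,0,-26,18,-9,0,0,-26,18,-9,0,0,-26,18,-9,0,0,-26,18,-9,0,0,-26,18,-9,0,0,-26,18,-9,0]}}

```text
time: 6.8
ee_pos: [710.6, 102.4, 503.7]
eef_rot: [0.02, 0.056, 0.998, -0.015]
wrist_force: [30.8, -5.1, 28.6]
finger_gap: 46.5
gripper_force: 0.0
```

```bash
sed -i "s/s\['finger_gap'\].round(1)/s['finger_gap']/" st.py; python3 st.py
```

```text
6.8 [710.6 102.4 503.7] [ 0.005  0.676  0.186 -0.04   2.24  -1.48 ] [30.8 -5.1 28.6] gap 46.50000831685533
cols x,y,z
 [[-0.993  0.111 -0.042]
 [ 0.113  0.993 -0.027]
 [ 0.039 -0.031 -0.999]]
```

Call:
{"api": "move_arm", "payload": {"increments": [0,-40,0,-30,0,0,-40,0,-30,0,0,-40,0,-30,0,0,-40,0,-30,0,0,-40,0,-30,0,0,-40,0,-30,0,0,-40,0,-30,0,0,-40,0,-30,0]}}

```text
time: 7.47
ee_pos: [731.9, 60.7, 501.5]
eef_rot: [0.038, 0.057, 0.998, -0.013]
wrist_force: [0.4, -0.6, 0.7]
finger_gap: 46.3
gripper_force: 0.0
```

```bash
python3 st.py
```

```text
7.4667 [731.9  60.7 501.5] [-0.056  0.68   0.187 -0.031  2.199 -1.532] [ 0.4 -0.6  0.7] gap 46.31010950564391
cols x,y,z
 [[-0.991  0.112 -0.077]
 [ 0.114  0.993 -0.021]
 [ 0.075 -0.029 -0.997]]
```

Call:
{"api": "move_arm", "payload": {"increments": [0,-30,0,-10,0,0,-30,0,-10,0]}}

```text
time: 7.63
ee_pos: [756.9, 49.2, 489.0]
eef_rot: [0.054, 0.056, 0.997, -0.011]
wrist_force: [0.1, -0.6, 0.2]
finger_gap: 46.3
gripper_force: 0.0
```

Call:
{"api": "move_arm", "payload": {"increments": [0,-30,0,-10,0,0,-30,0,-10,0]}}

```text
time: 7.8
ee_pos: [779.8, 37.8, 477.2]
eef_rot: [0.069, 0.056, 0.996, -0.009]
wrist_force: [0.0, 0.4, -0.5]
finger_gap: 46.3
gripper_force: 0.0
```

Call:
{"api": "move_arm", "payload": {"increments": [0,-30,0,-10,0,0,-30,0,-10,0]}}

```text
time: 7.97
ee_pos: [800.0, 27.4, 469.4]
eef_rot: [0.084, 0.056, 0.995, -0.008]
wrist_force: [-0.1, -0.1, -0.1]
finger_gap: 46.7
gripper_force: 0.0
```

Call:
{"api": "move_arm", "payload": {"increments": [0,-30,0,-10,0,0,-30,0,-10,0]}}

```text
time: 8.13
ee_pos: [818.3, 17.9, 464.6]
eef_rot: [0.101, 0.055, 0.993, -0.007]
wrist_force: [-0.8, -0.1, 0.2]
finger_gap: 46.6
gripper_force: 0.0
```

```bash
python3 st.py
```

```text
8.1333 [818.3  17.9 464.6] [-1.130e-01  7.400e-01  1.870e-01 -2.000e-03  2.012e+00 -1.574e+00] [-0.8 -0.1  0.2] gap 46.576730390739506
cols x,y,z
 [[-0.973  0.109 -0.202]
 [ 0.111  0.994 -0.002]
 [ 0.2   -0.025 -0.979]]
```

Call:
{"api": "move_arm", "payload": {"increments": [-1,-30,2,-15,0,-1,-30,2,-15,0]}}

```text
time: 8.3
ee_pos: [828.4, 14.2, 470.9]
eef_rot: [0.119, 0.055, 0.991, -0.006]
wrist_force: [0.1, -1.0, 0.2]
finger_gap: 37.4
gripper_force: 0.0
```

Call:
{"api": "move_arm", "payload": {"increments": [-1,-30,2,-15,0,-1,-30,2,-15,0]}}

```text
time: 8.47
ee_pos: [837.0, 11.2, 480.1]
eef_rot: [0.137, 0.054, 0.989, -0.004]
wrist_force: [-0.8, 0.6, -0.4]
finger_gap: 24.7
gripper_force: 0.0
```

Call:
{"api": "move_arm", "payload": {"increments": [-1,-30,2,-15,0,-1,-30,2,-15,0]}}

```text
time: 8.63
ee_pos: [844.7, 8.0, 490.1]
eef_rot: [0.155, 0.054, 0.986, -0.003]
wrist_force: [0.7, -0.5, -0.7]
finger_gap: 11.2
gripper_force: 0.0
```

Call:
{"api": "move_arm", "payload": {"increments": [-1,-30,2,-15,0,-1,-30,2,-15,0]}}

```text
time: 8.8
ee_pos: [851.1, 4.9, 501.4]
eef_rot: [0.173, 0.054, 0.983, -0.002]
wrist_force: [-0.8, -0.0, 0.1]
finger_gap: 0.9
gripper_force: 0.0
```

Call:
{"api": "move_arm", "payload": {"increments": [-1,-30,2,-15,0,-1,-30,2,-15,0]}}

```text
time: 8.97
ee_pos: [856.2, 2.1, 514.5]
eef_rot: [0.191, 0.053, 0.98, -0.001]
wrist_force: [-0.5, 0.3, -0.1]
finger_gap: 0.6
gripper_force: 0.0
```

Call:
{"api": "move_arm", "payload": {"increments": [-1,-30,2,-15,0,-1,-30,2,-15,0]}}

```text
time: 9.13
ee_pos: [860.0, -0.4, 529.2]
eef_rot: [0.208, 0.053, 0.977, -0.001]
wrist_force: [0.1, -0.3, -0.2]
finger_gap: 0.4
gripper_force: 0.0
```

```bash
python3 st.py
```

```text
9.1333 [ 8.600e+02 -4.000e-01  5.292e+02] [-0.145  0.684  0.187  0.037  1.852 -1.589] [ 0.1 -0.3 -0.2] gap 0.43146579098651655
cols x,y,z
 [[-0.908  0.103 -0.407]
 [ 0.104  0.994  0.021]
 [ 0.407 -0.023 -0.913]]
```

Works well (tilt 0.42 rad); five more.

Call:
{"api": "move_arm", "payload": {"increments": [-1,-30,2,-10,0,-1,-30,2,-10,0]}}

```text
time: 9.3
ee_pos: [869.6, -3.0, 537.8]
eef_rot: [0.226, 0.053, 0.973, 0.0]
wrist_force: [-0.5, 0.2, -0.4]
finger_gap: 0.6
gripper_force: 0.0
```

Call:
{"api": "move_arm", "payload": {"increments": [-1,-30,2,-10,0,-1,-30,2,-10,0]}}

```text
time: 9.47
ee_pos: [878.2, -5.6, 547.2]
eef_rot: [0.244, 0.052, 0.968, 0.001]
wrist_force: [0.2, 0.0, 0.2]
finger_gap: 0.5
gripper_force: 0.0
```

Call:
{"api": "move_arm", "payload": {"increments": [-1,-30,2,-10,0,-1,-30,2,-10,0]}}

```text
time: 9.63
ee_pos: [884.9, -7.7, 559.6]
eef_rot: [0.262, 0.052, 0.964, 0.002]
wrist_force: [-0.3, 0.3, 0.8]
finger_gap: 0.6
gripper_force: 0.0
```

Call:
{"api": "move_arm", "payload": {"increments": [-1,-30,2,-10,0,-1,-30,2,-10,0]}}

```text
time: 9.8
ee_pos: [889.9, -9.6, 574.1]
eef_rot: [0.28, 0.051, 0.959, 0.003]
wrist_force: [-0.6, -0.5, 0.9]
finger_gap: 0.8
gripper_force: 0.0
```

Call:
{"api": "move_arm", "payload": {"increments": [-1,-30,2,-10,0,-1,-30,2,-10,0]}}

```text
time: 9.97
ee_pos: [893.3, -11.4, 590.1]
eef_rot: [0.298, 0.051, 0.953, 0.003]
wrist_force: [-0.2, -0.2, 1.1]
finger_gap: 0.8
gripper_force: 0.0
```

```bash
python3 st.py
```

```text
9.9667 [893.3 -11.4 590.1] [-0.166  0.644  0.187  0.071  1.709 -1.599] [-0.2 -0.2  1.1] gap 0.7667330071131152
cols x,y,z
 [[-0.817  0.099 -0.568]
 [ 0.095  0.995  0.037]
 [ 0.568 -0.024 -0.823]]
```

Call:
{"api": "move_arm", "payload": {"increments": [-1,29.5,2.7,-16.6,0,-1,29.5,2.7,-16.6,0,-1,29.5,2.7,-16.6,0,-1,29.5,2.7,-16.6,0,-1,29.5,2.7,-16.6,0,-1,29.5,2.7,-16.6,0,-1,29.5,2.7,-16.6,0,-1,29.5,2.7,-16.6,0,-1,29.5,2.7,-16.6,0,-1,29.5,2.7,-16.6,0]}}

```text
time: 10.8
ee_pos: [554.7, 50.4, 563.0]
eef_rot: [0.299, 0.05, 0.953, 0.003]
wrist_force: [0.3, 1.1, 1.6]
finger_gap: 0.5
gripper_force: 0.0
```

```bash
cat > go.py <<'E'
# usage: go.py x y z -> tool-frame shift (cm) from the measured pose
import sys,st
d=st.np.array([float(a) for a in sys.argv[1:4]])-st.s['ee_pos']; print('shift cm',(st.M.T@d/10).round(2),'len',st.np.linalg.norm(d).round())
E
python3 go.py 575 -106 120
```

```text
10.8 [554.7  50.4 563. ] [-0.152 -0.154  1.314  0.065  1.377 -1.611] [0.3 1.1 1.6] gap 0.47888996943543
cols x,y,z
 [[-0.816  0.098 -0.569]
 [ 0.094  0.995  0.037]
 [ 0.57  -0.023 -0.821]]
shift cm [ 22.03 -16.99  37.92] len 470.0
```

Call:
{"api": "move_arm", "payload": {"increments": [-1,22,-17,37.9,0,-1,22,-17,37.9,0,-1,22,-17,37.9,0,-1,22,-17,37.9,0,-1,22,-17,37.9,0,-1,22,-17,37.9,0,-1,22,-17,37.9,0,-1,22,-17,37.9,0,-1,22,-17,37.9,0,-1,22,-17,37.9,0,-1,22,-17,37.9,0,-1,22,-17,37.9,0]}}

```text
time: 11.8
ee_pos: [575.8, -108.7, 111.7]
eef_rot: [0.293, 0.052, 0.955, 0.004]
wrist_force: [-0.2, 0.5, -0.2]
finger_gap: 0.6
gripper_force: 0.0
```

Call:
{"api": "move_arm", "payload": {"increments": [-1,0,0,0,0,-1,0,0,0,0]}}

```text
time: 11.97
ee_pos: [578.0, -108.0, 116.2]
eef_rot: [0.296, 0.052, 0.954, 0.004]
wrist_force: [0.7, -1.3, -0.9]
finger_gap: 0.5
gripper_force: 0.0
```

```bash
python3 - <<'E'
import st
from h import *
c=camera("side"); w=camera("wrist")
a=cv2.resize(c["img"][120:260,190:370],(400,311)); b=cv2.resize(w["img"],(400,300))
o=np.zeros((311,800,3),np.uint8);o[:,:400]=a;o[:300,400:]=b
# projected bore/lens points
pts=[proj(c,(689.3,-119.8,26)),proj(c,st.s['ee_pos'])]
for p,col in zip(pts,((0,0,255),(0,255,0))):
    cv2.circle(o,tuple(int(v) for v in (p-[190,120])*2.222),3,col,-1)
cv2.imwrite("pics/a.png",o)
E
```

```text
11.9667 [ 578.  -108.   116.2] [-0.554  0.171  2.131  0.77   0.409 -2.666] [ 0.7 -1.3 -0.9] gap 0.5382654301392034
cols x,y,z
 [[-0.82   0.101 -0.563]
 [ 0.097  0.995  0.038]
 [ 0.564 -0.024 -0.825]]
```

View pics/a.png

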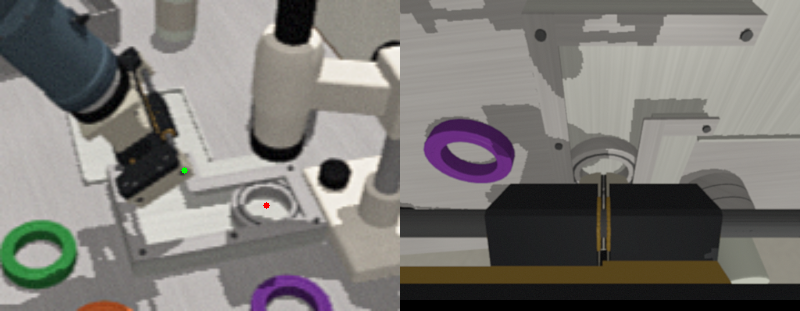

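```bash
python3 go.py 621 -116.5 105
```

```text
12.0667 [ 579.1 -107.9  118.6] [-0.553  0.168  2.13   0.77   0.409 -2.666] [1.  0.4 0.3] gap 0.5450913171109464
cols x,y,z
 [[-0.818  0.098 -0.567]
 [ 0.095  0.995  0.035]
 [ 0.567 -0.025 -0.823]]
shift cm [-2.75 -0.5   3.52] len 45.0
```

Call:
{"api": "move_arm", "payload": {"increments": [-1,-1.4,-0.2,1.8,0,-1,-2.75,-0.5,3.5,0,-1,-2.75,-0.5,3.5,0,-1,-2.75,-0.5,3.5,0,-1,-2.75,-0.5,3.5,0]}}

```text
time: 12.48
ee_pos: [619.9, -115.4, 104.6]
eef_rot: [0.297, 0.05, 0.954, 0.003]
wrist_force: [-0.2, 0.8, -0.3]
finger_gap: 0.3
gripper_force: 0.0
```

```bash
python3 go.py 683 -119 14
```

```text
12.4833 [ 619.9 -115.4  104.6] [-0.517  0.259  2.051  0.768  0.383 -2.638] [-0.2  0.8 -0.3] gap 0.34942996073303595
cols x,y,z
 [[-0.819  0.098 -0.566]
 [ 0.094  0.995  0.036]
 [ 0.567 -0.024 -0.824]]
shift cm [-0.07 -0.09 11.05] len 110.0
```

Now descend along the tool axis, 1.2 cm per row, first to 9 cm.

Call:
{"api": "move_arm", "payload": {"increments": [-1,0,0,1.2,0,-1,0,0,2.4,0,-1,0,0,3.6,0,-1,0,-0.1,4.8,0,-1,0,-0.1,6,0,-1,0,-0.1,7,0,-1,0,-0.1,8,0,-1,0,-0.1,8.5,0,-1,0,-0.1,9,0,-1,0,-0.1,9,0,-1,0,-0.1,9,0]}}

```text
time: 13.4
ee_pos: [670.8, -119.2, 29.8]
eef_rot: [0.297, 0.051, 0.954, 0.003]
wrist_force: [2.0, 0.7, 0.1]
finger_gap: 0.8
gripper_force: 0.7
```

```bash
python3 go.py 683 -119 14
```

```text
13.4 [ 670.8 -119.2   29.8] [-0.469  0.464  1.99   1.085  0.269 -2.934] [2.  0.7 0.1] gap 0.8266388219701005
cols x,y,z
 [[-0.819  0.099 -0.566]
 [ 0.095  0.995  0.036]
 [ 0.566 -0.024 -0.824]]
shift cm [-0.1   0.08  1.99] len 20.0
```

Call:
{"api": "move_arm", "payload": {"increments": [-1,-0.1,0,0.5,0.1,-1,-0.1,0,1.0,0.15,-1,-0.1,0,1.5,0.15,-1,-0.1,0,2.0,0.15,-1,-0.1,0,2.0,0.15]}}

```text
time: 13.82
ee_pos: [685.1, -119.8, 15.8]
eef_rot: [0.297, 0.122, 0.947, 0.026]
wrist_force: [5.2, 1.4, 4.3]
finger_gap: 0.4
gripper_force: 3.3
```

```bash
python3 go.py 661 -116.5 14; python3 - <<'E'
from h import *
c=camera("side");w=camera("wrist")
o=np.zeros((450,800,3),np.uint8);o[:,:]=0
o[:450,:450]=cv2.resize(c["img"][150:250,270:370],(450,450),interpolation=cv2.INTER_CUBIC);o[:263,450:]=cv2.resize(w["img"],(350,263));cv2.imwrite("pics/b.png",o)
E
```

```text
13.8167 [ 685.1 -119.8   15.8] [-0.458  0.507  1.966  1.161  0.254 -2.854] [5.2 1.4 4.3] gap 0.39018777747222044
cols x,y,z
 [[-0.793  0.245 -0.557]
 [ 0.215  0.969  0.121]
 [ 0.569 -0.024 -0.822]]
shift cm [ 2.09 -0.22 -1.23] len 24.0
```

View pics/b.png

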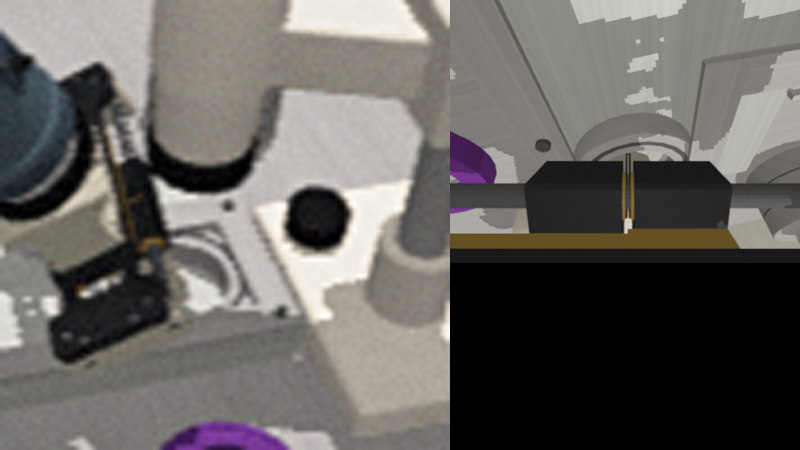

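Call:
{"api": "move_arm", "payload": {"increments": [-1,0.24,-0.03,-0.17,0,-1,0.49,-0.06,-0.34,0,-1,0.73,-0.09,-0.51,0,-1,0.98,-0.12,-0.68,0,-1,1.22,-0.16,-0.85,0,-1,1.63,-0.21,-1.14,0,-1,2.04,-0.26,-1.42,0,-1,2.45,-0.31,-1.7,0]}}

```text
time: 14.58
ee_pos: [654.8, -117.0, 15.8]
eef_rot: [0.297, 0.122, 0.947, 0.025]
wrist_force: [5.8, -0.1, 4.5]
finger_gap: 0.5
gripper_force: 3.2
```

```bash
python3 st.py
```

```text
14.5833 [ 654.8 -117.    15.8] [-0.481  0.474  2.04   1.306  0.253 -3.023] [ 5.8 -0.1  4.5] gap 0.5054789992445274
cols x,y,z
 [[-0.793  0.246 -0.557]
 [ 0.216  0.969  0.12 ]
 [ 0.569 -0.025 -0.822]]
```

Call:
{"api": "move_arm", "payload": {"increments": [-1,0.41,-0.05,-0.28,0.05,-1,0.82,-0.1,-0.57,0.1,-1,1.22,-0.16,-0.85,0.15,-1,1.63,-0.21,-1.14,0.2,-1,2.04,-0.26,-1.42,0.25,-1,2.45,-0.31,-1.7,0.3,-1,2.86,-0.36,-1.99,0.3,-1,3.26,-0.42,-2.27,0.3]}}

```text
time: 15.25
ee_pos: [616.8, -113.2, 17.4]
eef_rot: [0.292, 0.262, 0.917, 0.069]
wrist_force: [8.6, -1.1, 6.9]
finger_gap: 0.7
gripper_force: 5.1
```

```bash
python3 st.py
```

```text
15.25 [ 616.8 -113.2   17.4] [-0.517  0.429  2.133  1.487  0.264 -2.94 ] [ 8.6 -1.1  6.9] gap 0.7120433209504549
cols x,y,z
 [[-0.692  0.521 -0.499]
 [ 0.44   0.853  0.28 ]
 [ 0.572 -0.026 -0.82 ]]
```

```bash
python3 go.py 557 -104.7 14.5
```

```text
15.25 [ 616.8 -113.2   17.4] [-0.517  0.429  2.133  1.487  0.264 -2.94 ] [ 8.6 -1.1  6.9] gap 0.7120433209504549
cols x,y,z
 [[-0.692  0.521 -0.499]
 [ 0.44   0.853  0.28 ]
 [ 0.572 -0.026 -0.82 ]]
shift cm [ 4.73 -1.98 -3.2 ] len 60.0
```

Call:
{"api": "move_arm", "payload": {"increments": [-1,0.47,-0.2,-0.28,0.05,-1,0.95,-0.4,-0.6,0.1,-1,1.42,-0.6,-0.93,0.15,-1,1.89,-0.79,-1.25,0.15,-1,2.37,-0.99,-1.58,0.15,-1,2.84,-1.19,-1.9,0.15,-1,3.31,-1.39,-2.23,0.15,-1,3.78,-1.58,-2.55,0.15,-1,4.26,-1.78,-2.88,0.15,-1,4.73,-1.98,-3.2,0.15]}}

```text
time: 16.08
ee_pos: [561.1, -105.9, 17.8]
eef_rot: [0.29, 0.329, 0.894, 0.092]
wrist_force: [15.0, -0.9, 16.9]
finger_gap: 0.6
gripper_force: 10.0
```

```bash
python3 st.py;  python3 - <<'E'
from h import *
ct=camera("top");cs=camera("side")
for c,n in((ct,"top"),(cs,"side")):
  for b in boxes_of("bearing",n)[:5]:
    p=at(c,b["at"],16); d=p[:2]-[689.3,-119.8]; cc,ss=np.cos(-.113),np.sin(-.113)
    print(n,np.round(b["at"]),round(b["p"],2),p.round(),'sl',(cc*d[0]+ss*d[1]).round(),(-ss*d[0]+cc*d[1]).round())
a=cv2.resize(ct["img"][150:250,190:320],(520,400),interpolation=cv2.INTER_CUBIC)
cv2.imwrite("pics/c_top.png",a);cv2.imwrite("pics/c_side.png",cs["img"])
E
```

```text
16.0833 [ 561.1 -105.9   17.8] [-0.581  0.371  2.273  1.735  0.305 -3.105] [15.  -0.9 16.9] gap 0.5985824786588778
cols x,y,z
 [[-0.616  0.641 -0.458]
 [ 0.534  0.767  0.355]
 [ 0.579 -0.026 -0.815]]
top [349. 249.] 0.97 [ 454. -256.   16.] sl -219.0 -161.0
top [344. 191.] 0.94 [ 616. -250.   16.] sl -58.0 -138.0
top [294. 198.] 0.51 [ 595. -110.   16.] sl -95.0 -1.0
top [275. 272.] 0.5 [394. -56.  16.] sl -301.0 30.0
side [318. 267.] 0.88 [ 632. -287.   16.] sl -38.0 -173.0
side [279. 217.] 0.76 [604. -97.  16.] sl -87.0 13.0
side [234. 266.] 0.59 [ 435. -214.   16.] sl -242.0 -123.0
side [207. 241.] 0.58 [ 389. -114.   16.] sl -299.0 -28.0
```

Call:
{"api": "move_arm", "payload": {"increments": [-1,-0.4,0,-0.2,0.1,-1,-0.4,0,-1,0.2,-1,-0.4,0,-3,0.3,-1,-0.4,0,-6,0.4,-1,-0.4,0,-9,0.5,-1,-0.4,0,-12,0.6,-1,-0.4,0,-14,0.7,-1,-0.4,0,-14,0.8]}}

```text
time: 16.95
ee_pos: [482.2, -102.0, 122.9]
eef_rot: [0.243, 0.587, 0.752, 0.177]
wrist_force: [0.8, -0.2, -0.0]
finger_gap: 0.2
gripper_force: 0.0
```

```bash
python3 st.py;  python3 - <<'E'
from h import *
ct=camera("top");cs=camera("side")
for c,n in((ct,"top"),(cs,"side")):
  for b in boxes_of("bearing",n)[:5]:
    p=at(c,b["at"],20); d=p[:2]-[689.3,-119.8]; cc,ss=np.cos(-.113),np.sin(-.113)
    print(n,np.round(b["at"]),round(b["p"],2),p.round(),'sl',(cc*d[0]+ss*d[1]).round(),(-ss*d[0]+cc*d[1]).round())
E
```

```text
16.95 [ 482.2 -102.   122.9] [-0.731 -0.013  2.327  0.877  0.5   -1.692] [ 0.8 -0.2 -0. ] gap 0.2478864839638548
cols x,y,z
 [[-0.192  0.969 -0.157]
 [ 0.797  0.247  0.551]
 [ 0.573 -0.019 -0.82 ]]
top [277. 274.] 0.79 [389. -59.  20.] sl -306.0 26.0
top [330. 259.] 0.78 [ 427. -203.   20.] sl -251.0 -112.0
top [289. 201.] 0.66 [588. -96.  20.] sl -103.0 13.0
top [350. 174.] 0.62 [ 666. -268.   20.] sl -7.0 -150.0
side [210. 239.] 0.89 [ 397. -113.   20.] sl -291.0 -26.0
side [268. 215.] 0.84 [576. -86.  20.] sl -116.0 21.0
side [321. 253.] 0.76 [ 658. -253.   20.] sl -16.0 -136.0
side [234. 282.] 0.66 [ 420. -260.   20.] sl -252.0 -170.0
```

Call:
{"api": "move_arm", "payload": {"increments": [-1,6.6,-9.6,-11,0,-1,6.6,-9.6,-11,0,-1,6.6,-9.6,-11,0,-1,6.6,-9.6,-11,0,-1,6.6,-9.6,-11,0]}}

```text
time: 17.57
ee_pos: [334.6, -61.0, 148.9]
eef_rot: [0.244, 0.583, 0.754, 0.178]
wrist_force: [-1.5, -1.3, 1.3]
finger_gap: 0.2
gripper_force: 0.0
```

```bash
python3 st.py
```

```text
17.5667 [334.6 -61.  148.9] [-1.381 -0.578  2.546  0.673  1.125 -1.92 ] [-1.5 -1.3  1.3] gap 0.21922406824653198
cols x,y,z
 [[-0.2    0.967 -0.16 ]
 [ 0.793  0.256  0.553]
 [ 0.576 -0.016 -0.818]]
```

Call:
{"api": "move_arm", "payload": {"increments": [-1,4,-16,-11.5,0,-1,4,-16,-11.5,0]}}

```text
time: 17.73
ee_pos: [310.9, -68.2, 149.2]
eef_rot: [0.24, 0.578, 0.761, 0.171]
wrist_force: [-0.6, -1.3, -0.4]
finger_gap: 0.4
gripper_force: 0.0
```

Call:
{"api": "move_arm", "payload": {"increments": [-1,4,-16,-11.5,0,-1,4,-16,-11.5,0]}}

```text
time: 17.9
ee_pos: [287.2, -77.3, 145.9]
eef_rot: [0.23, 0.572, 0.771, 0.162]
wrist_force: [-0.5, -0.7, -0.4]
finger_gap: 0.3
gripper_force: 0.0
```

Call:
{"api": "move_arm", "payload": {"increments": [-1,4,-16,-11.5,0,-1,4,-16,-11.5,0]}}

```text
time: 18.07
ee_pos: [260.8, -87.8, 141.2]
eef_rot: [0.217, 0.567, 0.78, 0.153]
wrist_force: [0.3, 0.2, -1.0]
finger_gap: 0.3
gripper_force: 0.0
```

```bash
python3 st.py
```

```text
18.0667 [260.8 -87.8 141.2] [-2.283 -0.831  2.558  0.411  1.763 -2.588] [ 0.3  0.2 -1. ] gap 0.32611577994661733
cols x,y,z
 [[-0.263  0.951 -0.165]
 [ 0.818  0.31   0.485]
 [ 0.512 -0.008 -0.859]]
```

```bash
python3 go.py 180 -380 380
```

```text
18.0667 [260.8 -87.8 141.2] [-2.283 -0.831  2.558  0.411  1.763 -2.588] [ 0.3  0.2 -1. ] gap 0.32611577994661733
cols x,y,z
 [[-0.263  0.951 -0.165]
 [ 0.818  0.31   0.485]
 [ 0.512 -0.008 -0.859]]
shift cm [-29.6   -4.09 -24.43] len 386.0
```

Call:
{"api": "move_arm", "payload": {"increments": [-1,-29.6,-4.1,-24.4,1.3,-1,-29.6,-4.1,-24.4,1.3,-1,-29.6,-4.1,-24.4,1.3,-1,-29.6,-4.1,-24.4,1.3,-1,-29.6,-4.1,-24.4,1.3,-1,-29.6,-4.1,-24.4,1.3,-1,-29.6,-4.1,-24.4,1.3,-1,-29.6,-4.1,-24.4,1.3,-1,-29.6,-4.1,-24.4,1.3,-1,-29.6,-4.1,-24.4,1.3,-1,-29.6,-4.1,-24.4,1.3]}}

```text
time: 18.98
ee_pos: [178.2, -386.2, 380.4]
eef_rot: [0.081, 0.924, 0.274, 0.253]
wrist_force: [-0.7, -0.4, 0.3]
finger_gap: 0.8
gripper_force: 0.0
```

```bash
python3 go.py -300 -450 480
```

```text
18.9833 [ 178.2 -386.2  380.4] [-1.89  -0.113  1.677  0.519  1.728 -0.852] [-0.7 -0.4  0.3] gap 0.8052231454962807
cols x,y,z
 [[ 0.722  0.547  0.423]
 [ 0.466 -0.837  0.288]
 [ 0.512 -0.011 -0.859]]
shift cm [-33.79 -14.06 -32.97] len 493.0
```

Call:
{"api": "move_arm", "payload": {"increments": [-1,-33.8,-14,-33,0.3,-1,-33.8,-14,-33,0.3,-1,-33.8,-14,-33,0.3,-1,-33.8,-14,-33,0.3,-1,-33.8,-14,-33,0.3,-1,-33.8,-14,-33,0.3,-1,-33.8,-14,-33,0.3,-1,-33.8,-14,-33,0.3,-1,-33.8,-14,-33,0.3,-1,-33.8,-14,-33,0.3,-1,-33.8,-14,-33,0.3,-1,-33.8,-14,-33,0.3]}}

```text
time: 19.98
ee_pos: [-301.8, -447.4, 477.4]
eef_rot: [0.041, 0.954, 0.136, 0.263]
wrist_force: [0.5, -1.3, 0.4]
finger_gap: 0.5
gripper_force: 0.0
```

```bash
python3 go.py -560 -200 520
```

```text
19.9833 [-301.8 -447.4  477.4] [-2.573  0.448  0.774  0.405  2.341 -1.064] [ 0.5 -1.3  0.4] gap 0.5398180463080295
cols x,y,z
 [[ 0.824  0.281  0.491]
 [ 0.238 -0.96   0.15 ]
 [ 0.514 -0.007 -0.858]]
shift cm [-12.23 -29.24 -17.09] len 360.0
```

Call:
{"api": "move_arm", "payload": {"increments": [-1,-11,-25.5,-15,0,-1,-11,-25.5,-15,0,-1,-11,-25.5,-15,0,-1,-11,-25.5,-15,0,-1,-11,-25.5,-15,0,-1,-11,-25.5,-15,0,-1,-11,-25.5,-15,0,-1,-11,-25.5,-15,0,-1,-11,-25.5,-15,0,-1,-11,-25.5,-15,0]}}

```text
time: 20.82
ee_pos: [-521.2, -228.2, 505.6]
eef_rot: [0.043, 0.955, 0.134, 0.26]
wrist_force: [0.7, -0.2, 0.6]
finger_gap: 0.8
gripper_force: 0.0
```

```bash
python3 st.py
```

```text
20.8167 [-521.2 -228.2  505.6] [-2.985  0.72   0.233  0.218  2.707 -1.521] [ 0.7 -0.2  0.6] gap 0.8240613030936874
cols x,y,z
 [[ 0.828  0.279  0.486]
 [ 0.235 -0.96   0.152]
 [ 0.509 -0.012 -0.861]]
```

Call:
{"api": "move_arm", "payload": {"increments": [-1,-20,-5.5,-24,0,-1,-20,-5.5,-24,0]}}

```text
time: 20.98
ee_pos: [-542.1, -215.1, 493.7]
eef_rot: [0.045, 0.956, 0.136, 0.255]
wrist_force: [0.1, 0.6, -0.7]
finger_gap: 0.6
gripper_force: 0.0
```

Call:
{"api": "move_arm", "payload": {"increments": [-1,-20,-5.5,-24,0,-1,-20,-5.5,-24,0]}}

```text
time: 21.15
ee_pos: [-551.2, -193.6, 489.5]
eef_rot: [0.048, 0.956, 0.134, 0.257]
wrist_force: [0.0, 0.1, 0.4]
finger_gap: 0.4
gripper_force: 0.0
```

Call:
{"api": "move_arm", "payload": {"increments": [-1,-20,-5.5,-24,0,-1,-20,-5.5,-24,0]}}

```text
time: 21.32
ee_pos: [-558.6, -174.1, 486.4]
eef_rot: [0.05, 0.956, 0.132, 0.257]
wrist_force: [-0.4, -0.2, -0.4]
finger_gap: 0.7
gripper_force: 0.0
```

Call:
{"api": "move_arm", "payload": {"increments": [-1,-20,-5.5,-24,0,-1,-20,-5.5,-24,0]}}

```text
time: 21.48
ee_pos: [-565.0, -156.4, 482.7]
eef_rot: [0.052, 0.956, 0.131, 0.258]
wrist_force: [-0.2, 0.0, 0.1]
finger_gap: 0.6
gripper_force: 0.0
```

```bash
python3 st.py
```

```text
21.4833 [-565.  -156.4  482.7] [-3.097  0.773  0.188  0.132  2.708 -1.693] [-0.2  0.   0.1] gap 0.5975306976879806
cols x,y,z
 [[ 0.832  0.277  0.48 ]
 [ 0.223 -0.96   0.168]
 [ 0.508 -0.033 -0.861]]
```

Call:
{"api": "move_arm", "payload": {"increments": [-1,-33,5,-20,0,-1,-33,5,-20,0]}}

```text
time: 21.65
ee_pos: [-568.0, -165.0, 472.1]
eef_rot: [0.055, 0.953, 0.129, 0.268]
wrist_force: [0.0, 0.5, -0.5]
finger_gap: 0.5
gripper_force: 0.0
```

Call:
{"api": "move_arm", "payload": {"increments": [-1,-33,5,-20,0,-1,-33,5,-20,0]}}

```text
time: 21.82
ee_pos: [-570.5, -173.2, 461.7]
eef_rot: [0.057, 0.95, 0.13, 0.278]
wrist_force: [-0.6, 0.4, -0.9]
finger_gap: 0.5
gripper_force: 0.0
```

Call:
{"api": "move_arm", "payload": {"increments": [-1,-33,5,-20,0,-1,-33,5,-20,0]}}

```text
time: 21.98
ee_pos: [-573.1, -179.2, 451.9]
eef_rot: [0.059, 0.948, 0.129, 0.286]
wrist_force: [0.3, 0.3, -0.5]
finger_gap: 0.6
gripper_force: 0.0
```

```bash
python3 st.py
```

```text
21.9833 [-573.1 -179.2  451.9] [-3.072  0.828  0.189  0.183  2.708 -1.63 ] [ 0.3  0.3 -0.5] gap 0.6126058748668625
cols x,y,z
 [[ 0.802  0.279  0.528]
 [ 0.211 -0.96   0.186]
 [ 0.558 -0.038 -0.829]]
```

Call:
{"api": "move_arm", "payload": {"increments": [-1,-3.1,0.4,18.7,0,-1,-3.1,0.4,18.7,0,-1,-3.1,0.4,18.7,0,-1,-3.1,0.4,18.7,0,-1,-3.1,0.4,18.7,0,-1,-3.1,0.4,18.7,0]}}

```text
time: 22.48
ee_pos: [-486.3, -198.5, 276.5]
eef_rot: [0.059, 0.946, 0.129, 0.292]
wrist_force: [0.3, 1.1, -0.4]
finger_gap: 0.1
gripper_force: 0.0
```

```bash
python3 st.py
```

```text
22.4833 [-486.3 -198.5  276.5] [-3.036  0.574  1.072  0.11   2.091 -1.711] [ 0.3  1.1 -0.4] gap 0.1397589701283136
cols x,y,z
 [[ 0.796  0.279  0.538]
 [ 0.21  -0.96   0.187]
 [ 0.568 -0.036 -0.822]]
```

Call:
{"api": "move_arm", "payload": {"increments": [-1,-16,-1,-11,0,-1,-16,-1,-11,0,-1,-16,-1,-11,0,-1,-16,-1,-11,0,-1,-16,-1,-11,0]}}

```text
time: 22.9
ee_pos: [-659.9, -224.1, 280.4]
eef_rot: [0.06, 0.949, 0.129, 0.281]
wrist_force: [-85.0, -20.0, 30.3]
finger_gap: 0.6
gripper_force: 0.0
```

Call:
{"api": "move_arm", "payload": {"increments": [-1,-25,0,-17,0,-1,-25,0,-17,0]}}

```text
time: 23.07
ee_pos: [-674.9, -225.1, 252.0]
eef_rot: [0.064, 0.951, 0.127, 0.273]
wrist_force: [-0.5, 0.3, 0.8]
finger_gap: 0.7
gripper_force: 0.0
```

Call:
{"api": "move_arm", "payload": {"increments": [-1,-25,0,-17,0,-1,-25,0,-17,0]}}

```text
time: 23.23
ee_pos: [-689.8, -226.5, 239.0]
eef_rot: [0.066, 0.956, 0.126, 0.255]
wrist_force: [0.5, 0.2, 0.4]
finger_gap: 0.7
gripper_force: 0.0
```

```bash
python3 st.py
```

```text
23.2333 [-689.8 -226.5  239. ] [-3.037  1.068  0.187  0.172  2.402 -1.632] [0.5 0.2 0.4] gap 0.6926220319605793
cols x,y,z
 [[ 0.838  0.276  0.472]
 [ 0.208 -0.959  0.192]
 [ 0.505 -0.063 -0.861]]
```

Call:
{"api": "move_arm", "payload": {"increments": [-1,-22,-5.5,-20,0,-1,-22,-5.5,-20,0]}}

```text
time: 23.4
ee_pos: [-703.8, -211.3, 230.1]
eef_rot: [0.069, 0.96, 0.125, 0.243]
wrist_force: [0.5, 0.6, 0.1]
finger_gap: 0.5
gripper_force: 0.0
```

Call:
{"api": "move_arm", "payload": {"increments": [-1,-22,-5.5,-20,0,-1,-22,-5.5,-20,0]}}

```text
time: 23.57
ee_pos: [-717.2, -196.1, 222.9]
eef_rot: [0.072, 0.963, 0.123, 0.229]
wrist_force: [-0.3, 0.7, 0.8]
finger_gap: 0.6
gripper_force: 0.0
```

Call:
{"api": "move_arm", "payload": {"increments": [-1,-22,-5.5,-20,0,-1,-22,-5.5,-20,0]}}

```text
time: 23.73
ee_pos: [-729.5, -182.7, 217.2]
eef_rot: [0.074, 0.966, 0.122, 0.216]
wrist_force: [-1.0, 0.5, 0.5]
finger_gap: 0.6
gripper_force: 0.0
```

Call:
{"api": "move_arm", "payload": {"increments": [-1,-22,-5.5,-20,0,-1,-22,-5.5,-20,0]}}

```text
time: 23.9
ee_pos: [-740.9, -170.2, 213.6]
eef_rot: [0.076, 0.969, 0.121, 0.202]
wrist_force: [0.6, 0.2, -0.7]
finger_gap: 0.4
gripper_force: 0.0
```

```bash
python3 st.py
```

```text
23.9 [-740.9 -170.2  213.6] [-3.115  1.077  0.187  0.146  2.295 -1.72 ] [ 0.6  0.2 -0.7] gap 0.3790045400679853
cols x,y,z
 [[ 0.889  0.265  0.374]
 [ 0.204 -0.959  0.196]
 [ 0.411 -0.098 -0.906]]
```

Call:
{"api": "move_arm", "payload": {"increments": [-1,-24,1.5,-20,0,-1,-24,1.5,-20,0]}}

```text
time: 24.07
ee_pos: [-749.2, -175.8, 212.5]
eef_rot: [0.078, 0.972, 0.12, 0.188]
wrist_force: [0.8, 0.0, 0.1]
finger_gap: 0.4
gripper_force: 0.0
```

Call:
{"api": "move_arm", "payload": {"increments": [-1,-24,1.5,-20,0,-1,-24,1.5,-20,0]}}

```text
time: 24.23
ee_pos: [-757.1, -181.5, 213.6]
eef_rot: [0.08, 0.974, 0.119, 0.173]
wrist_force: [0.4, -0.3, 0.5]
finger_gap: 0.4
gripper_force: 0.0
```

Call:
{"api": "move_arm", "payload": {"increments": [-1,-24,0,-18,0,-1,-24,0,-18,0]}}

```text
time: 24.4
ee_pos: [-767.1, -182.5, 212.3]
eef_rot: [0.082, 0.977, 0.118, 0.158]
wrist_force: [0.2, 0.1, 0.1]
finger_gap: 0.5
gripper_force: 0.0
```

Call:
{"api": "move_arm", "payload": {"increments": [-1,-24,0,-18,0,-1,-24,0,-18,0]}}

```text
time: 24.57
ee_pos: [-776.7, -182.6, 212.6]
eef_rot: [0.085, 0.979, 0.116, 0.143]
wrist_force: [0.3, -0.0, 0.6]
finger_gap: 0.6
gripper_force: 0.0
```

Call:
{"api": "move_arm", "payload": {"increments": [-1,-26,0,-15,0,-1,-26,0,-15,0]}}

```text
time: 24.73
ee_pos: [-788.7, -184.9, 207.4]
eef_rot: [0.087, 0.981, 0.115, 0.127]
wrist_force: [0.4, -0.9, 0.2]
finger_gap: 0.7
gripper_force: 0.0
```

Call:
{"api": "move_arm", "payload": {"increments": [-1,-26,0,-15,0,-1,-26,0,-15,0]}}

```text
time: 24.9
ee_pos: [-800.3, -187.1, 203.9]
eef_rot: [0.089, 0.983, 0.113, 0.112]
wrist_force: [0.0, 0.2, 0.2]
finger_gap: 0.4
gripper_force: 0.0
```

```bash
python3 st.py
```

```text
24.9 [-800.3 -187.1  203.9] [-3.118  1.066  0.188  0.183  2.122 -1.698] [0.  0.2 0.2] gap 0.38312122650675323
cols x,y,z
 [[ 0.949  0.243  0.199]
 [ 0.203 -0.959  0.2  ]
 [ 0.24  -0.15  -0.959]]
```

Call:
{"api": "move_arm", "payload": {"increments": [-1,-27,2,-12,0,-1,-27,2,-12,0]}}

```text
time: 25.07
ee_pos: [-812.8, -195.3, 197.5]
eef_rot: [0.091, 0.985, 0.112, 0.095]
wrist_force: [-0.7, 0.0, 0.2]
finger_gap: 0.5
gripper_force: 0.0
```

Call:
{"api": "move_arm", "payload": {"increments": [-1,-27,2,-12,0,-1,-27,2,-12,0]}}

```text
time: 25.23
ee_pos: [-824.4, -203.2, 193.2]
eef_rot: [0.093, 0.986, 0.11, 0.079]
wrist_force: [-0.0, -0.2, 1.1]
finger_gap: 0.5
gripper_force: 0.0
```

Call:
{"api": "move_arm", "payload": {"increments": [-1,-27,2,-10,0,-1,-27,2,-10,0]}}

```text
time: 25.4
ee_pos: [-837.3, -211.0, 187.9]
eef_rot: [0.096, 0.988, 0.109, 0.062]
wrist_force: [1.4, -0.1, 0.4]
finger_gap: 0.2
gripper_force: 0.0
```

Call:
{"api": "move_arm", "payload": {"increments": [-1,-27,2,-10,0,-1,-27,2,-10,0]}}

```text
time: 25.57
ee_pos: [-849.7, -217.9, 184.8]
eef_rot: [0.098, 0.988, 0.107, 0.045]
wrist_force: [-0.4, 0.9, 0.4]
finger_gap: 0.3
gripper_force: 0.0
```

Call:
{"api": "move_arm", "payload": {"increments": [-1,-27,2,-10,0,-1,-27,2,-10,0]}}

```text
time: 25.73
ee_pos: [-861.7, -223.8, 184.9]
eef_rot: [0.101, 0.989, 0.105, 0.027]
wrist_force: [0.6, -0.4, 0.2]
finger_gap: 0.7
gripper_force: 0.0
```

Call:
{"api": "move_arm", "payload": {"increments": [-1,-27,2,-10,0,-1,-27,2,-10,0]}}

```text
time: 25.9
ee_pos: [-873.3, -228.9, 187.7]
eef_rot: [0.103, 0.989, 0.103, 0.009]
wrist_force: [-1.0, 0.5, 0.2]
finger_gap: 0.3
gripper_force: 0.0
```

```bash
python3 st.py
```

```text
25.9 [-873.3 -228.9  187.7] [-3.093  1.076  0.188  0.218  1.901 -1.661] [-1.   0.5  0.2] gap 0.2890780482598403
cols x,y,z
 [[ 0.979  0.206 -0.003]
 [ 0.202 -0.957  0.207]
 [ 0.04  -0.203 -0.978]]
```

```bash
cat > wp.py <<'E'
import sys,st
for a in sys.argv[1:]:
    d=st.np.array([float(v) for v in a.split(',')])-st.s['ee_pos']; print(a,(st.M.T@d/10).round(1),st.np.linalg.norm(d).round())
E
python3 wp.py -450,-300,420
```

```text
25.9 [-873.3 -228.9  187.7] [-3.093  1.076  0.188  0.218  1.901 -1.661] [-1.   0.5  0.2] gap 0.2890780482598403
cols x,y,z
 [[ 0.979  0.206 -0.003]
 [ 0.202 -0.957  0.207]
 [ 0.04  -0.203 -0.978]]
-450,-300,420 [ 39.9  20.2 -19.6] 488.0
```

Call:
{"api": "move_arm", "payload": {"increments": [-1,39.9,20.2,-19.6,-0.4,-1,39.9,20.2,-19.6,-0.4,-1,39.9,20.2,-19.6,-0.4,-1,39.9,20.2,-19.6,-0.4,-1,39.9,20.2,-19.6,-0.4,-1,39.9,20.2,-19.6,-0.4,-1,39.9,20.2,-19.6,-0.4,-1,39.9,20.2,-19.6,-0.4,-1,39.9,20.2,-19.6,-0.4,-1,39.9,20.2,-19.6,-0.4,-1,39.9,20.2,-19.6,-0.4,-1,39.9,20.2,-19.6,-0.4]}}

```text
time: 26.9
ee_pos: [-447.3, -300.0, 421.6]
eef_rot: [0.103, 0.949, 0.298, -0.011]
wrist_force: [0.0, -0.6, -0.0]
finger_gap: 0.4
gripper_force: 0.0
```

```bash
python3 wp.py -50,-430,470
```

```text
26.9 [-447.3 -300.   421.6] [-2.904  0.138  1.224  0.212  1.768 -1.899] [ 0.  -0.6 -0. ] gap 0.4066753864558109
cols x,y,z
 [[ 0.822  0.563 -0.082]
 [ 0.567 -0.801  0.19 ]
 [ 0.041 -0.202 -0.978]]
-50,-430,470 [25.  33.9 -0.5] 421.0
```

Call:
{"api": "move_arm", "payload": {"increments": [-1,25,33.9,-0.5,-0.4,-1,25,33.9,-0.5,-0.4,-1,25,33.9,-0.5,-0.4,-1,25,33.9,-0.5,-0.4,-1,25,33.9,-0.5,-0.4,-1,25,33.9,-0.5,-0.4,-1,25,33.9,-0.5,-0.4,-1,25,33.9,-0.5,-0.4,-1,25,33.9,-0.5,-0.4,-1,25,33.9,-0.5,-0.4,-1,25,33.9,-0.5,-0.4]}}

```text
time: 27.82
ee_pos: [-45.1, -430.3, 471.0]
eef_rot: [0.101, 0.869, 0.484, -0.031]
wrist_force: [0.2, -0.2, -1.0]
finger_gap: 0.3
gripper_force: 0.0
```

```bash
python3 wp.py 300,-200,470
```

```text
27.8167 [ -45.1 -430.3  471. ] [-2.054 -0.15   1.395  0.137  1.732 -1.468] [ 0.2 -0.2 -1. ] gap 0.2814235375943741
cols x,y,z
 [[ 0.529  0.835 -0.152]
 [ 0.847 -0.511  0.146]
 [ 0.044 -0.206 -0.978]]
300,-200,470 [37.5 17.5 -3.1] 415.0
```

```bash
cat > det.py <<'E'
from h import *
def sl(p):
    d=np.array(p[:2])-[689.3,-119.8]; cc,ss=np.cos(-.113),np.sin(-.113); return (cc*d[0]+ss*d[1]).round(1),(-ss*d[0]+cc*d[1]).round(1)
def inv(x,y,z):
    cc,ss=np.cos(-.113),np.sin(-.113); return np.array([689.3+cc*x-ss*y,-119.8+ss*x+cc*y,z])
def circ(c,p,r,z,n=72):
    return np.array([proj(c,(p[0]+r*np.cos(t),p[1]+r*np.sin(t),z)) for t in np.linspace(0,2*np.pi,n,endpoint=False)]).astype(np.float32)
def score(gs,p,zf):
    # gradient along ring: difference just inside/outside of outer top edge and bore top edge
    tot=0
    for c,g in gs:
        for r in (30,47.5):
            a=circ(c,p,r-2.5,zf+20); b=circ(c,p,r+2.5,zf+20)
            va=cv2.remap(g,a[:,0],a[:,1],1).ravel(); vb=cv2.remap(g,b[:,0],b[:,1],1).ravel()
            tot+=np.abs(va-vb).mean()
    return tot
def find(p0,zf=6,rad=40,step=2,cams=("top","side")):
    gs=[]
    for n in cams:
        c=camera(n); gs.append((c,cv2.cvtColor(c["img"],6).astype(np.float32)))
    best=[(score(gs,(p0[0]+i,p0[1]+j),zf),p0[0]+i,p0[1]+j) for i in range(-rad,rad+1,step) for j in range(-rad,rad+1,step)]
    best.sort(reverse=True); return best[:4]
E
python3 - <<'E'
from det import *
for n in("top","side"):
  c=camera(n)
  for b in boxes_of("bearing",n)[:6]:
    p=at(c,b["at"],18); print(n,np.round(b["at"]),round(b["p"],2),p.round(),sl(p))
p0=inv(-105,0,0)
for cams in(("top",),("side",),("top","side")):
  for b in find(p0,cams=cams): print(cams,np.round(b,1),sl(b[1:]))
E
```

```text
top [292. 284.] 0.94 [ 361. -100.   18.] (np.float64(-328.6), np.float64(-17.6))
top [340. 184.] 0.87 [ 635. -238.   18.] (np.float64(-41.0), np.float64(-123.2))
top [348. 249.] 0.84 [ 454. -252.   18.] (np.float64(-219.1), np.float64(-158.1))
top [290. 202.] 0.82 [586. -98.  18.] (np.float64(-104.7), np.float64(10.1))
side [240. 279.] 0.96 [ 437. -256.   18.] (np.float64(-235.6), np.float64(-163.5))
side [322. 254.] 0.79 [ 661. -255.   18.] (np.float64(-13.3), np.float64(-137.5))
side [270. 217.] 0.68 [578. -90.  18.] (np.float64(-113.9), np.float64(16.9))
side [267. 192.] 0.66 [606.   5.  18.] (np.float64(-97.3), np.float64(115.0))
side [207. 239.] 0.6 [ 391. -108.   18.] (np.float64(-297.8), np.float64(-21.6))
('top',) [  71.6  553.  -104. ] (np.float64(-137.2), np.float64(0.4))
('top',) [  67.5  553.  -106. ] (np.float64(-137.0), np.float64(-1.6))
('top',) [  64.2  551.  -110. ] (np.float64(-138.6), np.float64(-5.8))
('top',) [  64.1  555.  -108. ] (np.float64(-134.8), np.float64(-3.4))
('side',) [  73.2  553.  -124. ] (np.float64(-135.0), np.float64(-19.5))
('side',) [  71.9  561.  -106. ] (np.float64(-129.1), np.float64(-0.7))
('side',) [  69.5  555.  -124. ] (np.float64(-133.0), np.float64(-19.3))
('side',) [  69.  551. -124.] (np.float64(-137.0), np.float64(-19.7))
('top', 'side') [ 125.4  553.  -104. ] (np.float64(-137.2), np.float64(0.4))
('top', 'side') [ 122.9  549.  -108. ] (np.float64(-140.8), np.float64(-4.1))
('top', 'side') [ 122.9  549.  -106. ] (np.float64(-141.0), np.float64(-2.1))
('top', 'side') [ 122.6  561.  -106. ] (np.float64(-129.1), np.float64(-0.7))
```

```bash
python3 - <<'E'
from det import *
ct=camera("top");cs=camera("side")
o=np.zeros((400,800,3),np.uint8)
o[:,:400]=cv2.resize(ct["img"][155:235,245:325],(400,400),interpolation=cv2.INTER_CUBIC)
o[:,400:]=cv2.resize(cs["img"][175:255,235:315],(400,400),interpolation=cv2.INTER_CUBIC)
cv2.imwrite("pics/d.png",o)
E
```

```text
(no output)
```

View pics/d.png

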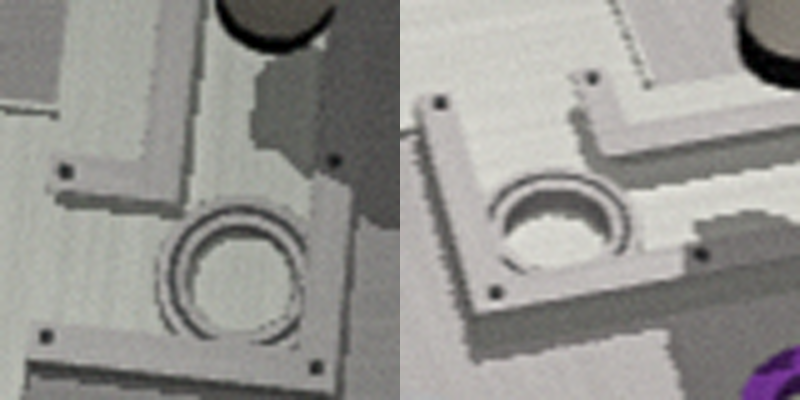

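```bash
python3 - <<'E'
from det import *
ct=camera("top");cs=camera("side")
print(sl(at(ct,(294.2,212.4),26)))
# side: bore ellipse cx ~ (491+630)/2 outer ->560 ; bore top row 190, 
print(sl(at(cs,(235+561/5-80,175+232/5),26)))
for X in(-110,-120,-130): print(X,[((proj(c,inv(X,0,26))-o)*5).round() for c,o in((ct,[245,155]),(cs,[235,175]))])
E
python3 wp.py 300,-200,470
```

```text
(np.float64(-135.5), np.float64(-4.0))
(np.float64(-127.0), np.float64(-4.9))
-110 [array([243., 241.]), array([188., 220.])]
-120 [array([241., 259.]), array([171., 223.])]
-130 [array([240., 276.]), array([154., 226.])]
28.4167 [ -53.1 -430.   468.7] [-2.071 -0.147  1.397  0.135  1.73  -1.473] [ 0.5 -0.4 -0.6] gap 0.577531965815598
cols x,y,z
 [[ 0.539  0.829 -0.149]
 [ 0.842 -0.521  0.143]
 [ 0.041 -0.202 -0.978]]
300,-200,470 [38.1 17.8 -3.3] 421.0
```

```bash
python3 wp.py 330,-210,330 | tail -1
```

```text
330,-210,330 [40.9 18.8 10.7] 463.0
```

Call:
{"api": "move_arm", "payload": {"increments": [-1,40.9,18.8,10.7,1.13,-1,40.9,18.8,10.7,1.13,-1,40.9,18.8,10.7,1.13,-1,40.9,18.8,10.7,1.13,-1,40.9,18.8,10.7,1.13,-1,40.9,18.8,10.7,1.13,-1,40.9,18.8,10.7,1.13,-1,40.9,18.8,10.7,1.13,-1,40.9,18.8,10.7,1.13,-1,40.9,18.8,10.7,1.13,-1,40.9,18.8,10.7,1.13,-1,40.9,18.8,10.7,1.13]}}

```text
time: 29.42
ee_pos: [271.3, -246.0, 351.9]
eef_rot: [0.101, 0.993, -0.059, 0.027]
wrist_force: [0.5, -1.5, 0.2]
finger_gap: 0.7
gripper_force: 0.0
```

```bash
python3 wp.py 554,-81,131
```

```text
29.4167 [ 271.3 -246.   351.9] [-0.956 -0.268  1.76  -0.085  1.458  0.735] [ 0.5 -1.5  0.2] gap 0.6622158062395814
cols x,y,z
 [[ 0.992 -0.112  0.065]
 [-0.123 -0.973  0.198]
 [ 0.041 -0.204 -0.978]]
554,-81,131 [ 24.8 -23.9  19.4] 395.0
```

Call:
{"api": "move_arm", "payload": {"increments": [-1,24.8,-23.9,19.4,0,-1,24.8,-23.9,19.4,0,-1,24.8,-23.9,19.4,0,-1,24.8,-23.9,19.4,0,-1,24.8,-23.9,19.4,0,-1,24.8,-23.9,19.4,0,-1,24.8,-23.9,19.4,0,-1,24.8,-23.9,19.4,0,-1,24.8,-23.9,19.4,0,-1,24.8,-23.9,19.4,0,-1,24.8,-23.9,19.4,0,-1,24.8,-23.9,19.4,0]}}

```text
time: 30.42
ee_pos: [552.4, -78.9, 129.4]
eef_rot: [0.1, 0.993, -0.056, 0.025]
wrist_force: [-0.3, 0.3, 0.2]
finger_gap: 0.5
gripper_force: 0.0
```

```bash
python3 wp.py 559,-105,13
```

```text
30.4167 [552.4 -78.9 129.4] [-0.216  0.324  1.698 -0.22   1.048  1.57 ] [-0.3  0.3  0.2] gap 0.5163047394956305
cols x,y,z
 [[ 0.993 -0.105  0.06 ]
 [-0.115 -0.974  0.196]
 [ 0.038 -0.202 -0.979]]
559,-105,13 [ 0.2  0.2 11.9] 119.0
```

Descend into the bore.

Call:
{"api": "move_arm", "payload": {"increments": [-1,0.2,0.2,3,0,-1,0.2,0.2,6,0,-1,0.2,0.2,8,0,-1,0.2,0.2,9.5,0,-1,0.2,0.2,10.5,0,-1,0.2,0.2,11.3,0,-1,0.2,0.2,11.8,0,-1,0.2,0.2,11.8,0]}}

```text
time: 31.08
ee_pos: [559.1, -105.7, 15.8]
eef_rot: [0.1, 0.993, -0.057, 0.026]
wrist_force: [0.3, 0.2, 0.7]
finger_gap: 0.2
gripper_force: 0.0
```

```bash
python3 - <<'E'
from det import *
T=inv(-131,75,13);print(T)
import subprocess;print(subprocess.run(["python3","wp.py",",".join(map(str,T.round(1)))],capture_output=True,text=True).stdout)
E
```

```text
[567.59245521 -30.50681134  13.        ]
31.0833 [ 559.1 -105.7   15.8] [-0.262  0.481  1.791 -0.262  0.794  1.6  ] [0.3 0.2 0.7] gap 0.23918701031641668
cols x,y,z
 [[ 0.992 -0.107  0.063]
 [-0.118 -0.973  0.197]
 [ 0.04  -0.202 -0.978]]
567.6,-30.5,13.0 [ 0.  -7.5 -1.2] 76.0
```

Call:
{"api": "move_arm", "payload": {"increments": [-1,0,-0.5,-0.08,0,-1,0,-1,-0.16,0,-1,0,-1.6,-0.27,0,-1,0,-2.4,-0.42,0,-1,0,-3.2,-0.58,0,-1,0,-4,-0.74,0,-1,0,-4.8,-0.9,0,-1,0,-5.6,-1.06,0,-1,0,-6.4,-1.22,0,-1,0,-7.2,-1.38,0,-1,0,-8,-1.54,0,-1,0,-8.8,-1.7,0]}}

```text
time: 32.08
ee_pos: [569.3, -15.6, 15.7]
eef_rot: [0.101, 0.993, -0.056, 0.027]
wrist_force: [-0.3, -5.7, 4.6]
finger_gap: 0.7
gripper_force: 3.3
```

```bash
python3 - <<'E'
from det import *
import st
print(sl(st.s['ee_pos']))
for y in(150,199):
    T=inv(-131,y,14); print(y,(st.M.T@(T-st.s['ee_pos'])/10).round(2))
E
```

```text
32.0833 [569.3 -15.6  15.7] [-0.094  0.498  1.76  -0.27   0.84   1.766] [-0.3 -5.7  4.6] gap 0.7032870527330941
cols x,y,z
 [[ 0.992 -0.106  0.064]
 [-0.116 -0.973  0.198]
 [ 0.042 -0.203 -0.978]]
(np.float64(-130.9), np.float64(90.0))
150 [ 0.02 -5.92 -1.02]
199 [  0.06 -10.72  -1.98]
```

Call:
{"api": "move_arm", "payload": {"increments": [-1,0,-0.9,-0.17,0,-1,0,-1.8,-0.34,0,-1,0,-2.7,-0.5,0,-1,0,-3.6,-0.67,0,-1,0,-4.5,-0.84,0,-1,0,-5.4,-1,0,-1,0,-6.3,-1.17,0,-1,0,-7.2,-1.33,0,-1,0,-8.1,-1.5,0,-1,0,-9.2,-1.7,0,-1,0,-10.2,-1.89,0,-1,0,-10.8,-2,0]}}

```text
time: 33.08
ee_pos: [581.8, 92.6, 15.5]
eef_rot: [0.102, 0.993, -0.056, 0.027]
wrist_force: [-0.4, -12.7, 13.0]
finger_gap: 0.5
gripper_force: 7.1
```

Call:
{"api": "move_arm", "payload": {"increments": [-1,0,0.5,0.1,0,-1,0,0.8,0.15,0,-1,0,0.8,-4,0,-1,0,0.8,-8,0,-1,0,0.8,-12,0,-1,0,0.8,-16,0,-1,0,0.8,-20,0,-1,0,0.8,-24,0,-1,0,0.8,-26,0]}}

```text
time: 33.83
ee_pos: [569.9, 139.8, 274.4]
eef_rot: [0.099, 0.993, -0.056, 0.029]
wrist_force: [0.4, 0.3, 0.8]
finger_gap: 0.5
gripper_force: 0.0
```

```bash
python3 - <<'E'
from det import *
import st
for n in("top","side"):
  c=camera(n)
  for b in boxes_of("bearing",n)[:6]:
    p=at(c,b["at"],16); print(n,np.round(b["at"]),round(b["p"],2),p.round(),sl(p))
for b in find(inv(-130,190,0)[:2].round(),rad=36): print(np.round(b,1),sl(b[1:]))
E
python3 wp.py 200,400,420 -80,600,420 | tail -2
```

```text
33.8333 [569.9 139.8 274.4] [ 0.18   0.31   1.348 -0.207  1.475  1.882] [0.4 0.3 0.8] gap 0.4808421835898643
cols x,y,z
 [[ 0.992 -0.105  0.069]
 [-0.117 -0.974  0.193]
 [ 0.047 -0.2   -0.979]]
top [344. 173.] 0.96 [ 668. -250.   16.] (np.float64(-6.9), np.float64(-131.9))
top [297. 280.] 0.57 [ 371. -114.   16.] (np.float64(-317.3), np.float64(-29.9))
top [346. 247.] 0.56 [ 459. -250.   16.] (np.float64(-213.7), np.float64(-155.3))
side [318. 267.] 0.93 [ 633. -288.   16.] (np.float64(-37.4), np.float64(-173.4))
side [237. 282.] 0.68 [ 426. -260.   16.] (np.float64(-245.7), np.float64(-168.8))
side [248. 186.] 0.67 [562.  52.  16.] (np.float64(-146.3), np.float64(156.2))
side [207. 228.] 0.56 [401. -68.  16.] (np.float64(-292.7), np.float64(18.8))
side [354. 163.] 0.43 [927.  42.  16.] (np.float64(218.0), np.float64(187.4))
[164.5 580.   80. ] (np.float64(-131.1), np.float64(186.2))
[163.8 574.   82. ] (np.float64(-137.3), np.float64(187.5))
[161.4 572.   76. ] (np.float64(-138.6), np.float64(181.3))
[161.4 574.   74. ] (np.float64(-136.4), np.float64(179.6))
200,400,420 [-38.4 -18.2 -21.6] 477.0
-80,600,420 [-68.3 -34.4 -26.7] 810.0
```

Call:
{"api": "move_arm", "payload": {"increments": [-1,-38.4,-18.2,-21.6,-0.8,-1,-38.4,-18.2,-21.6,-0.8,-1,-38.4,-18.2,-21.6,-0.8,-1,-38.4,-18.2,-21.6,-0.8,-1,-38.4,-18.2,-21.6,-0.8,-1,-38.4,-18.2,-21.6,-0.8,-1,-38.4,-18.2,-21.6,-0.8,-1,-38.4,-18.2,-21.6,-0.8,-1,-38.4,-18.2,-21.6,-0.8,-1,-38.4,-18.2,-21.6,-0.8,-1,-38.4,-18.2,-21.6,-0.8,-1,-38.4,-18.2,-21.6,-0.8]}}

```text
time: 35.13
ee_pos: [197.3, 401.4, 420.4]
eef_rot: [0.102, 0.936, 0.336, -0.016]
wrist_force: [0.6, -0.2, -0.2]
finger_gap: 0.3
gripper_force: 0.0
```

```bash
python3 wp.py -150,680,330
```

```text
35.1333 [197.3 401.4 420.4] [ 0.984  0.128  1.238 -0.154  1.921  1.823] [ 0.6 -0.2 -0.2] gap 0.31565353203757834
cols x,y,z
 [[ 0.773  0.626 -0.099]
 [ 0.633 -0.753  0.181]
 [ 0.039 -0.203 -0.979]]
-150,680,330 [ -8.5 -44.6   1.9] 454.0
```

Call:
{"api": "move_arm", "payload": {"increments": [-1,-8.5,-44.6,1.9,-0.7,-1,-8.5,-44.6,1.9,-0.7,-1,-8.5,-44.6,1.9,-0.7,-1,-8.5,-44.6,1.9,-0.7,-1,-8.5,-44.6,1.9,-0.7,-1,-8.5,-44.6,1.9,-0.7,-1,-8.5,-44.6,1.9,-0.7,-1,-8.5,-44.6,1.9,-0.7,-1,-8.5,-44.6,1.9,-0.7,-1,-8.5,-44.6,1.9,-0.7,-1,-8.5,-44.6,1.9,-0.7,-1,-8.5,-44.6,1.9,-0.7]}}

```text
time: 36.13
ee_pos: [-151.0, 681.1, 318.9]
eef_rot: [0.096, 0.763, 0.637, -0.054]
wrist_force: [-0.1, 1.6, -2.6]
finger_gap: 0.4
gripper_force: 0.0
```

```bash
python3 wp.py -175,880,350
```

```text
36.1333 [-151.   681.1  318.9] [ 1.643  0.694  0.633 -0.028  2.033  1.811] [-0.1  1.6 -2.6] gap 0.42741270026336503
cols x,y,z
 [[ 0.181  0.962 -0.204]
 [ 0.983 -0.169  0.077]
 [ 0.04  -0.214 -0.976]]
-175,880,350 [18.1 -5.5 -7.4] 203.0
```

Call:
{"api": "move_arm", "payload": {"increments": [-1,2,-0.6,-0.7,0,-1,4,-1.2,-1.4,0,-1,6,-1.8,-2.1,0,-1,7.5,-2.2,-2.6,0,-1,9,-2.7,-3.1,0,-1,10.5,-3.1,-3.6,0,-1,12,-3.6,-4.1,0,-1,14,-4.2,-4.8,0]}}

```text
time: 36.8
ee_pos: [-150.3, 765.6, 317.3]
eef_rot: [0.075, 0.766, 0.637, -0.04]
wrist_force: [-0.9, 0.4, 0.6]
finger_gap: 0.7
gripper_force: 0.0
```

Call:
{"api": "move_arm", "payload": {"increments": [-1,30,-7,-8,0,-1,30,-7,-8,0]}}

```text
time: 36.97
ee_pos: [-144.2, 789.6, 294.0]
eef_rot: [0.062, 0.767, 0.638, -0.032]
wrist_force: [-0.1, -0.9, 0.6]
finger_gap: 0.5
gripper_force: 0.0
```

Call:
{"api": "move_arm", "payload": {"increments": [-1,30,-7,-8,0,-1,30,-7,-8,0]}}

```text
time: 37.13
ee_pos: [-137.6, 811.7, 271.9]
eef_rot: [0.049, 0.768, 0.638, -0.025]
wrist_force: [-0.3, -0.3, -0.8]
finger_gap: 0.5
gripper_force: 0.0
```

Call:
{"api": "move_arm", "payload": {"increments": [-1,30,-7,-8,0,-1,30,-7,-8,0]}}

```text
time: 37.3
ee_pos: [-131.8, 831.9, 254.5]
eef_rot: [0.036, 0.768, 0.639, -0.017]
wrist_force: [-0.5, -0.8, 0.5]
finger_gap: 0.4
gripper_force: 0.0
```

```bash
python3 st.py
```

```text
37.3 [-131.8  831.9  254.5] [ 1.603  0.993  0.187 -0.019  2.04   1.78 ] [-0.5 -0.8  0.5] gap 0.3776982298325126
cols x,y,z
 [[ 0.184  0.98  -0.073]
 [ 0.983 -0.182  0.033]
 [ 0.019 -0.077 -0.997]]
```

Call:
{"api": "move_arm", "payload": {"increments": [-1,30,-7,-8,0,-1,30,-7,-8,0]}}

```text
time: 37.47
ee_pos: [-126.6, 850.8, 240.9]
eef_rot: [0.022, 0.769, 0.639, -0.009]
wrist_force: [0.6, -0.8, 0.7]
finger_gap: 0.4
gripper_force: 0.0
```

Call:
{"api": "move_arm", "payload": {"increments": [-1,30,-8,-8,0,-1,30,-8,-8,0]}}

```text
time: 37.63
ee_pos: [-124.0, 868.3, 230.4]
eef_rot: [0.007, 0.769, 0.639, 0.0]
wrist_force: [-0.2, 0.7, -0.0]
finger_gap: 0.3
gripper_force: 0.0
```

Call:
{"api": "move_arm", "payload": {"increments": [-1,15,-4,-4,0]}}

```text
time: 37.72
ee_pos: [-123.3, 879.2, 226.7]
eef_rot: [-0.004, 0.769, 0.639, 0.007]
wrist_force: [0.1, 0.0, -0.5]
finger_gap: 0.5
gripper_force: 0.0
```

```bash
python3 wp.py 200,500,350
```

```text
37.7167 [-123.3  879.2  226.7] [ 1.587  1.023  0.188 -0.006  1.917  1.769] [ 0.1  0.  -0.5] gap 0.5277017431882405
cols x,y,z
 [[ 0.182  0.983  0.015]
 [ 0.983 -0.182  0.003]
 [ 0.005  0.014 -1.   ]]
200,500,350 [-31.2  38.7 -12.7] 513.0
```

```bash
python3 - <<'E'
from det import *
for cams in(("top",),("side",),("top","side")):
  print(cams,[np.round(b,1).tolist() for b in find(np.array([578,80]),rad=16,step=1,cams=cams)[:3]])
ct=camera("top")
for cams in(("top",),("side",)):
  print('pan',[np.round(b,1).tolist() for b in find(np.array([382,360]),zf=3,rad=24,step=1,cams=cams)[:3]])
E
python3 wp.py 330,330,300|tail -1
```

```text
('top',) [[112.5, 574.0, 75.0], [111.7, 573.0, 76.0], [110.4, 573.0, 77.0]]
('side',) [[82.6, 580.0, 79.0], [82.5, 579.0, 79.0], [81.5, 580.0, 80.0]]
('top', 'side') [[170.1, 580.0, 80.0], [167.8, 581.0, 80.0], [164.8, 580.0, 79.0]]
pan [[116.0, 375.0, 370.0], [115.8, 374.0, 370.0], [113.3, 373.0, 370.0]]
pan [[62.1, 381.0, 381.0], [61.3, 380.0, 381.0], [61.2, 380.0, 380.0]]
330,330,300 [-45.6  54.6  -7.8] 716.0
```

```bash
python3 wp.py 200,520,300|tail -1
```

```text
200,520,300 [-29.3  38.4  -7.5] 489.0
```

Call:
{"api": "move_arm", "payload": {"increments": [-1,-29,38,-7,-0.18,-1,-29,38,-7,-0.18,-1,-29,38,-7,-0.18,-1,-29,38,-7,-0.18,-1,-29,38,-7,-0.18,-1,-29,38,-7,-0.18,-1,-29,38,-7,-0.18,-1,-29,38,-7,-0.18,-1,-29,38,-7,-0.18,-1,-29,38,-7,-0.18,-1,-29,38,-7,-0.18,-1,-29,38,-7,-0.18]}}

```text
time: 39.07
ee_pos: [197.0, 522.5, 295.1]
eef_rot: [-0.004, 0.708, 0.706, 0.008]
wrist_force: [1.1, -0.0, 0.1]
finger_gap: 0.2
gripper_force: 0.0
```

```bash
python3 wp.py 400,250,230
```

```text
39.0667 [197.  522.5 295.1] [1.008 0.223 1.397 0.004 1.505 1.01 ] [ 1.1 -0.   0.1] gap 0.15639423051070311
cols x,y,z
 [[ 0.003  1.     0.017]
 [ 1.    -0.003  0.006]
 [ 0.006  0.017 -1.   ]]
400,250,230 [-27.3  20.3   6.2] 346.0
```

Call:
{"api": "move_arm", "payload": {"increments": [-0.27,-27.3,20.3,6,0,-0.27,-27.3,20.3,6,0,-0.27,-27.3,20.3,6,0,-0.27,-27.3,20.3,6,0,-0.27,-27.3,20.3,6,0,-0.27,-27.3,20.3,6,0,-0.27,-27.3,20.3,6,0,-0.27,-27.3,20.3,6,0,-0.27,-27.3,20.3,6,0]}}

```text
time: 39.82
ee_pos: [401.1, 247.4, 230.5]
eef_rot: [-0.003, 0.709, 0.705, 0.007]
wrist_force: [0.1, 0.4, 0.4]
finger_gap: 33.9
gripper_force: 0.0
```

```bash
python3 wp.py 539.5,78,60 539.5,78,11
```

```text
39.8167 [401.1 247.4 230.5] [0.307 0.099 1.704 0.011 1.329 0.311] [0.1 0.4 0.4] gap 33.916109996254924
cols x,y,z
 [[ 0.007  1.     0.014]
 [ 1.    -0.007  0.006]
 [ 0.006  0.014 -1.   ]]
539.5,78,60 [-17.1  13.8  16.9] 277.0
539.5,78,11 [-17.1  13.8  21.8] 310.0
```

Call:
{"api": "move_arm", "payload": {"increments": [-0.27,-17.1,13.8,10,0,-0.27,-17.1,13.8,10,0,-0.27,-17.1,13.8,10,0,-0.27,-17.1,13.8,10,0,-0.27,-17.1,13.8,10,0,-0.27,-17.1,13.8,12,0,-0.27,-17.1,13.8,14,0,-0.27,-17.1,13.8,16,0,-0.27,-17.1,13.8,16.9,0,-0.27,-17.1,13.8,16.9,0]}}

```text
time: 40.65
ee_pos: [535.6, 82.9, 58.2]
eef_rot: [-0.005, 0.708, 0.706, 0.006]
wrist_force: [-0.0, 0.7, 0.2]
finger_gap: 34.0
gripper_force: 0.0
```

```bash
python3 - <<'E'
import st
from h import *
c=camera("wrist");h=384;f=h/2/np.tan(np.radians(c["fov_y"])/2)
T=np.eye(4);T[:3,:3]=st.M;T[:3,3]=st.s['ee_pos'];c["T"]=T@np.array(c["tool_from_camera"])
for b in boxes_of("bearing","wrist")[:4]: print(np.round(b["at"]),round(b["p"],2),at(c,b["at"],26).round(),at(c,b["at"],16).round())
print((st.M.T@(np.array([539.5,78,11])-st.s['ee_pos'])/10).round(2))
E
```

```text
40.65 [535.6  82.9  58.2] [-0.063  0.404  1.761  0.019  0.977 -0.071] [-0.   0.7  0.2] gap 33.95639412064433
cols x,y,z
 [[ 0.003  1.     0.016]
 [ 1.    -0.003  0.001]
 [ 0.001  0.016 -1.   ]]
[312. 178.] 0.57 [568. 107.  26.] [569. 105.  16.]
[-0.56  0.39  4.71]
```

Call:
{"api": "move_arm", "payload": {"increments": [-0.27,-0.5,0.4,0.8,0,-0.27,-0.5,0.4,1.6,0,-0.27,-0.5,0.4,2.3,0,-0.27,-0.5,0.4,2.9,0,-0.27,-0.5,0.4,3.3,0,-0.27,-0.5,0.4,3.6,0,-0.27,-0.5,0.4,3.6,0]}}

```text
time: 41.33
ee_pos: [540.8, 78.5, 23.0]
eef_rot: [-0.004, 0.708, 0.706, 0.007]
wrist_force: [-0.3, -0.7, 0.5]
finger_gap: 33.7
gripper_force: 0.0
```

```bash
python3 st.py
```

```text
41.3333 [540.8  78.5  23. ] [-0.071  0.458  1.782  0.02   0.899 -0.08 ] [-0.3 -0.7  0.5] gap 33.74367137053896
cols x,y,z
 [[ 0.003  1.     0.016]
 [ 1.    -0.003  0.004]
 [ 0.004  0.016 -1.   ]]
```

Already 3 mm below the bearing's top with no contact: straddling the wall. Lower to z≈11 and grip.

Call:
{"api": "move_arm", "payload": {"increments": [-0.27,0,0,0.6,0,-0.27,0,0,1.2,0,-0.27,0,0,1.2,0,-1,0,0,1.2,0,-1,0,0,1.2,0,-1,0,0,1.2,0,-1,0,0,1.2,0,-1,0,0,1.2,0,-1,0,0,1.2,0], "newtons": 45}}

```text
time: 42.08
ee_pos: [541.4, 78.6, 11.9]
eef_rot: [-0.004, 0.708, 0.706, 0.007]
wrist_force: [-1.9, 0.6, 0.3]
finger_gap: 18.2
gripper_force: 42.2
```

```bash
python3 st.py
```

```text
42.0833 [541.4  78.6  11.9] [-0.071  0.474  1.79   0.021  0.873 -0.081] [-1.9  0.6  0.3] gap 18.234547592751234
cols x,y,z
 [[ 0.003  1.     0.016]
 [ 1.    -0.003  0.005]
 [ 0.005  0.016 -1.   ]]
```

Call:
{"api": "move_arm", "payload": {"increments": [-1,0,0,-1,0,-1,0,0,-2.5,0,-1,0,0,-4.5,0,-1,0,0,-7,0,-1,0,0,-9.5,0,-1,0,0,-12,0,-1,0,0,-12,0]}}

```text
time: 42.67
ee_pos: [543.8, 76.4, 137.0]
eef_rot: [-0.0, 0.708, 0.706, 0.01]
wrist_force: [1.4, 0.1, -2.8]
finger_gap: 17.6
gripper_force: 42.0
```

Call:
{"api": "move_arm", "payload": {"increments": [-1,1.5,-0.2,0,0,-1,4,-0.6,0,0,-1,7,-1,0,0,-1,10,-1.4,0,0,-1,13,-1.8,0,0,-1,16,-2.2,0,0,-1,19,-2.6,0,0,-1,22,-3,0,0,-1,25,-3.4,0,0,-1,28,-3.8,0,0,-1,29.5,-4,0,0,-1,30.2,-4,0,0]}}

```text
time: 43.67
ee_pos: [500.1, 380.7, 134.7]
eef_rot: [-0.004, 0.707, 0.707, 0.006]
wrist_force: [-0.6, -0.2, -4.2]
finger_gap: 17.8
gripper_force: 44.7
```

```bash
python3 - <<'E'
import st
from h import *
c=camera("top")
for uv in[(76,191),(143,184),(153,294),(81,301)]: print('rim',at(c,uv,65).round())
print(boxes_of("pan","top")[:2]); print([np.round(b["at"]) for b in boxes_of("bearing","top")[:6]])
cs=camera("side"); print([(np.round(b["at"]),at(cs,b["at"],140).round()) for b in boxes_of("bearing","side")[:6]])
E
python3 wp.py 501,381,9 | tail -1
```

```text
43.6667 [500.1 380.7 134.7] [0.466 0.453 1.462 0.013 1.217 0.463] [-0.6 -0.2 -4.2] gap 17.778914317454856
cols x,y,z
 [[ 0.001  1.     0.015]
 [ 1.    -0.001  0.003]
 [ 0.003  0.015 -1.   ]]
rim [606. 481.  65.]
rim [626. 301.  65.]
rim [335. 261.  65.]
rim [317. 445.  65.]
[]
[array([298., 276.]), array([340., 247.]), array([115., 209.])]
[(array([230., 265.]), array([ 406., -291.,  140.])), (array([214., 104.]), array([543., 351., 140.])), (array([319., 266.]), array([ 583., -358.,  140.])), (array([206., 227.]), array([ 383., -171.,  140.]))]
501,381,9 [ 0.2 -0.2 12.7] 127.0
```

Call:
{"api": "move_arm", "payload": {"increments": [-1,0.1,0,2,0,-1,0.1,0,4.5,0,-1,0.1,0,7,0,-1,0.1,0,9,0,-1,0.1,0,10.5,0,-1,0.1,0,11.5,0,-1,0.1,0,11.9,0,-1,0.1,0,11.9,0]}}

```text
time: 44.58
ee_pos: [502.4, 380.5, 16.6]
eef_rot: [-0.004, 0.709, 0.705, 0.007]
wrist_force: [-0.6, -0.7, -4.6]
finger_gap: 17.6
gripper_force: 44.7
```

Call:
{"api": "move_arm", "payload": {"increments": [-1,0,0,0.1,0,-1,0,0,0.2,0,-1,0,0,0.3,0,-1,0,0,0.3,0]}}

```text
time: 44.92
ee_pos: [502.8, 381.9, 15.0]
eef_rot: [-0.003, 0.708, 0.706, 0.008]
wrist_force: [-0.5, 0.1, -4.6]
finger_gap: 17.9
gripper_force: 44.7
```

Call:
{"api": "move_arm", "payload": {"increments": [-1,0,0,0.1,0,-1,0,0,0.2,0,-1,0,0,0.3,0,-1,0,0,0.4,0,-1,0,0,0.4,0]}}

```text
time: 45.33
ee_pos: [502.4, 381.7, 10.1]
eef_rot: [-0.004, 0.708, 0.706, 0.007]
wrist_force: [0.2, -0.3, -4.4]
finger_gap: 17.8
gripper_force: 44.7
```

Call:
{"api": "move_arm", "payload": {"increments": [-1,0,0,0.05,0,-1,0,0,0.1,0,-1,0,0,0.1,0]}}

```text
time: 45.58
ee_pos: [502.4, 381.7, 9.3]
eef_rot: [-0.004, 0.708, 0.706, 0.007]
wrist_force: [-1.7, -0.5, -2.9]
finger_gap: 17.8
gripper_force: 44.7
```

```bash
python3 st.py
```

```text
45.5833 [502.4 381.7   9.3] [0.466 0.591 1.577 0.014 0.962 0.462] [-1.7 -0.5 -2.9] gap 17.766042656133642
cols x,y,z
 [[ 0.003  1.     0.015]
 [ 1.    -0.003  0.005]
 [ 0.005  0.015 -1.   ]]
```

Contact begins; 1 mm more, then release and rise.

Call:
{"api": "move_arm", "payload": {"increments": [-1,0,0,0.05,0,-1,0,0,0.1,0,-1,0,0,0.1,0,-0.8,0,0,0.1,0,-0.5,0,0,0.1,0,-0.3,0,0,0.1,0,-0.3,0,0,0.1,0,-0.3,0,0,0.1,0]}}

```text
time: 46.25
ee_pos: [503.1, 382.0, 8.3]
eef_rot: [-0.003, 0.708, 0.706, 0.008]
wrist_force: [-0.7, -0.5, 0.3]
finger_gap: 32.2
gripper_force: 0.0
```

Call:
{"api": "move_arm", "payload": {"increments": [-0.3,0,0,-0.7,0,-0.3,0,0,-2,0,-0.3,0,0,-4,0,-0.3,0,0,-7,0,-0.3,0,0,-10,0,-0.3,0,0,-13,0,-0.3,0,0,-17,0,-0.3,0,0,-21,0,-0.3,0,0,-25,0]}}

```text
time: 47.0
ee_pos: [500.8, 377.7, 260.7]
eef_rot: [-0.004, 0.708, 0.706, 0.008]
wrist_force: [0.0, 1.1, 0.0]
finger_gap: 32.1
gripper_force: 0.0
```

Call:
{"api": "move_arm", "payload": {"increments": [-0.3,0,-4,0,0,-0.3,0,-8,0,0,-0.3,0,-12,0,0,-0.3,0,-16,0,0,-0.3,0,-20,0,0,-0.3,0,-20,0,0]}}

```text
time: 47.5
ee_pos: [294.5, 378.0, 258.0]
eef_rot: [-0.005, 0.707, 0.707, 0.007]
wrist_force: [0.4, 0.2, -0.3]
finger_gap: 32.4
gripper_force: 0.0
```

```bash
python3 - <<'E'
from det import *
for p0,z in(((540,381),3),((378,374),3)):
  for cams in(("top",),("side",),("top","side")):
    print(p0,cams,[np.round(b,1).tolist() for b in find(np.array(p0),zf=z,rad=16,step=1,cams=cams)[:2]])
for n in("top","side"):
  c=camera(n)
  print(n,[(np.round(b["at"]),round(b["p"],2),at(c,b["at"],15).round()) for b in boxes_of("bearing",n)[:7]])
E
```

```text
(540, 381) ('top',) [[125.1, 535.0, 370.0], [124.7, 534.0, 371.0]]
(540, 381) ('side',) [[47.2, 542.0, 379.0], [46.8, 541.0, 379.0]]
(540, 381) ('top', 'side') [[149.6, 535.0, 370.0], [149.4, 534.0, 371.0]]
(378, 374) ('top',) [[116.5, 374.0, 370.0], [115.6, 375.0, 370.0]]
(378, 374) ('side',) [[64.1, 381.0, 381.0], [62.9, 381.0, 382.0]]
(378, 374) ('top', 'side') [[161.7, 380.0, 381.0], [158.7, 381.0, 381.0]]
top [(array([328., 254.]), 0.95, array([ 440., -199.,   15.])), (array([275., 276.]), 0.82, array([382., -54.,  15.])), (array([114., 210.]), 0.75, array([565., 392.,  15.])), (array([340., 187.]), 0.75, array([ 629., -239.,   15.])), (array([410., 252.]), 0.25, array([ 447., -422.,   15.]))]
side [(array([320., 251.]), 0.94, array([ 659., -244.,   15.])), (array([242., 280.]), 0.94, array([ 441., -257.,   15.])), (array([214., 126.]), 0.73, array([545., 400.,  15.])), (array([203., 230.]), 0.7, array([387., -72.,  15.]))]
```

```bash
python3 -c "
from bench import *
print(job_done())"
```

```text
the job is handed in; nothing more can be done
None
```

The bearing was drawn out from under the lens, round the corner onto the catch tray, then lifted and laid in the far half of the pan beside the other bearing. I handed the job in at about 48 s with the arm clear. `job_done()` gave no verdict, so success is not confirmed. The camera fits put the bearing near pan x +70 mm, y 0, within about 10 mm, and the bearing already there has not moved. Because a straight-down gripper cannot fit under the ring light, I tilted the tool about 35° by pushing the arm against its reach limits. During those pushes one joint read slightly past its range limit (0.186 against 0.19 rad) and the wrist force peaked near 92 N of the 120 N allowed.

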